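Lap the glue face of a sprung fingerboard with a gentle, steady stroke

ROBOT

A 7-joint arm with a two-finger parallel gripper is mounted at the origin on the work surface; the furniture and walls round the work are solid. World frame = base frame: x ahead of the robot, y to its left, z up, the work surface at z = 0. Lengths are in m, angles in rad, forces in N, time in s.
With the tool pointing down it reaches from about 0.4 to 0.9 m from the base axis. Payload 5.5 kg.
Tool frame: the origin (TCP) lies on the centre line of the jaws, within the pads' length; the fingertips stand 8 mm ahead of it and the grasp point (between the pads) lies 11 mm behind it; x points along the fingers, z is the direction in which the jaws open and shut, and the axes are right-handed (so a half turn about x gives the same grasp; the last joint's range is limited). The gripper opens to 92 mm and grips with 3 to 60 N. Pads are 19 mm wide; open, the fingers measure 130 mm over their backs; the gripper's body (75 mm by 190 mm) begins 47 mm behind the grasp point.
Start: joints at [1.382, 0.501, -0.427, 1.55, 0.221, 1.138, -0.21], TCP at [0.284, -0.585, 0.235] pointing down, gripper open.
Joint ranges: [-2.88, 2.88], [-0.31, 2.03], [-1.54, 1.56], [0.2, 2.42], [-1.41, 4.55], [0.19, 2.02], [-2.57, 2.57]. Speed limits (rad/s): [2.57, 2.57, 3.14, 3.14, 3.14, 3.14, 3.14].

INTERFACE

Orientations are given as a rotation vector (axis times angle).
In Python, from station import monitor, eyes, ticket, spot_in, outline_of, tip_of gives the robot as it stands. The module is installed in compiled form; this text tells all that it offers.
- The arm moves only by the shell command python3 -m crank 'ROWS' [FORCE]. ROWS is a JSON object of lists of equal length, an entry for each row: "turn": the turn, a rotation vector about the tool's x, y, z in rad, a list of three; "translation": the shift along the tool's x, y, z in m, a list of three; "jaw": the opening, from -1 (shut) to 1 (fully open), so that 0 is half open. A call has 1 to 8 rows; each row shifts and turns the commanded pose from where the row before left it, along the tool's axes as they then stand; what a row does not reach is not made up. A row lasts 1/8 s, in which the tool goes at most 62.5 mm and 10.7 degrees, less where a joint would pass 70% of its speed; a pose out of reach is approached as far as the arm can. A call with a gripper value outside its range is refused whole. The fingers move at their own pace and stop on an object; FORCE is the grip in N (left out, the last holds). Time passes only in rows, so rows that do not move let the fingers close. It gives the time, the measured TCP pose, the force and the opening at its end, in the units of the state.
- monitor.get_obs(): the state, without advancing time (a new reading comes with each control period).
- eyes.snapshot(name): name is "scene" or "top" or "wrist"; returns the picture (420x560x3 uint8, blue, green, red); there is no depth.
- eyes.camera_model(name): a dict with "vertical_fov" (degrees; the focal length in pixels is half the picture's height over the tangent of half this angle, whatever the lens; pixels are square), "cx", "cy" (the principal point, pixels), "view" (4x4, takes a point from world to camera coordinates). Camera axes: x right, y down, z forward; pixel columns grow to the right and rows downward; lengths in m; the calibration is good to about 2 mm. A picture is of the moment at which its call begins: read the wrist's pose just before it. camera_model takes no time and is no camera call; for the wrist camera it gives the pose at the moment of the call.
- ticket.job_done(): hands the job in, once; it reports no verdict.
Trained networks look in the newest picture that a camera, given by its name, has taken for a name from the list of things; names that differ only in an ending like _2 or _b are one class to them, and where a whole thing is asked for, a point or a joint stands for the part that bears it (a point fixed in the world has none). Each returns a list of dicts, best first, with "p" (0 to 1); they miss things now and then, are a little off and sometimes report something else, mostly with a low value. They report only what shows in the picture. A call takes as long as a camera call.
- spot_in(camera, thing): "bbox" ([left, top, right, bottom] in pixels, round what is visible of it).
- outline_of(camera, thing): "region" (420x560 bool, what is visible of it) and "bbox" ([left, top, right, bottom] in pixels, round what is visible of it).
- tip_of(camera, thing): "at" ([column, row] in pixels: a listed point, or the origin of a listed thing).
The state is a dict: "time_s": time; "joint_positions": joint angles; "joint_vel": joint speeds; "tau": joint torques, N m; "tcp_pos": TCP position; "tcp_rot": TCP orientation; "wrist_force": force on the tool from outside, world axes, zero at the start; "moment": the same for the moment, N m; "gripper_width": finger opening in m.
Only numpy, scipy, OpenCV 4.12 (cv2) and the standard library are available. Lean on these libraries where they do the work, as an engineer would, in place of code of your own. Each camera call takes 0.05 s, during which the arm holds its last target.

TASK

Clear the brass finger plane off the fingerboard and stand it on the cork mat, then lap the fingerboard with the cork sanding block: lay it flat and lengthwise on the wide end, and rub it along to the narrow end in one pass without lifting, pressing gently and steadily with about 6 N - never as much as 10 N, or the board bows. Finally put the block, paper side down, on the mat beside the plane; drop neither tool and leave the jars and the spool clamp undisturbed.

Things in the scene. Friction and masses are not known exactly. Their poses are not given: they have to be found in the camera images.
- board_top (a point): Centre of the dark fingerboard's flat upper face, unloaded, 62 mm above the bench (this point does not sink). Board 200 mm along x, 42 mm wide at the wide end (-x), 25 mm at the narrow end (+x), 7 mm thick; z up. It floats on springs over a fixed base 236 x 84 mm, 18 mm high. With the 90 mm block on it, the block's centre goes from x = -52 to +52 mm at y = 0.
- bed (a joint): How far the fingerboard has sunk, in m: 0 at its top stop, 0.016 at the bottom; it only goes straight down. It starts to sink at 2.5 N and then takes 0.6 N per mm: 3 mm is 4.3 N, 6 mm is 6.1 N, 10 mm is 8.5 N, 12.5 mm is 10 N. The plane's weight alone does not sink it.
- plane_centre (a point): Centre, half-way up, of the brass finger plane, 0.18 kg, that stands sole down on the fingerboard: 29 (x) x 60 (y, its length) x 31 mm (z up). Its sole lies 15.5 mm below this point. Grasp it by the cheeks, 26 mm apart in x, which rise to 22 mm above the sole; the slim iron and cap stick up between them. The sole is 29 mm wide and 4 mm thick.
- sander_centre (a point): Centre of the plain cork sanding block, 0.06 kg, lying paper side down on the bench: box 46 (x) x 90 (y, its length) x 27 mm (z up). Its underside lies 13.5 mm below this point. To rub, its y axis lies along the board, either way round.
- mat_top (a point): Centre of the upper face of the flat rectangular cork mat, fixed, 200 (x) x 110 (y) mm, 4 mm thick on the bench; z up. It has room for the plane and the block one behind the other along x.
- jar_slim_centre (a point): Centre of the slim glass jar, a bystander standing on the bench: 48 mm across, 109 mm tall; z up.
- jar_squat_centre (a point): Centre of the squat glass jar with dark lid, a bystander standing on the bench: 64 mm across, 76 mm tall; z up.
- spool_centre (a point): Centre of the wooden spool clamp with a brass wing nut, a bystander standing on the bench just behind the cradle: 35 mm across, 68 mm tall; z up.
- glue_pot: Green electric glue heater with brass lid, a fixed obstacle on the bench: about 150 mm across with its dial, 134 mm tall; origin at the middle of its underside.

How it is judged:
By the outcome, as a careful person would: the job done as asked, in the order asked, and still so for the second after the job is handed in, with the robot touching nothing.
It also fails if it takes over 72 s, if anything falls off the work surface, if the arm or the gripper's body presses on something with over 40 N, if the wrist force passes 120 N, or if a joint passes its speed limit or range.

## Working session

There is one attempt and no reset: what is moved stays moved. The work goes in short steps, Python scripts to look and compute and a shell command to move; the robot and the scene stay as the last step left them, time stands still between calls to the robot, and variables do not carry over. Pictures are saved under pics/ and viewed, and the job is handed in when it is done.

```bash
mkdir -p pics; ls; python3 - <<'E'
from station import monitor, eyes
import cv2, numpy as np
o=monitor.get_obs()
for k,v in o.items(): print(k,np.round(v,4))
for n in ["scene","top","wrist"]:
    im=eyes.snapshot(n); cv2.imwrite(f"pics/a_{n}.png",im)
    m=eyes.camera_model(n); print(n,m["vertical_fov"],m["cx"],m["cy"]); print(np.round(m["view"],3))
E
```

```text
pics
time_s 0.0
joint_positions [ 1.3822  0.5018 -0.4268  1.5515  0.2208  1.1383 -0.2103]
joint_vel [ 0.0019 -0.0012  0.0011 -0.0021  0.0022  0.      0.0013]
tau [-5.00000e-04 -5.66581e+01 -5.81600e+00 -2.79110e+01 -6.86000e-02
  3.09000e-02  2.00000e-04]
tcp_pos [ 0.2834 -0.5842  0.2337]
tcp_rot [ 0.8714  1.3913 -0.8696]
wrist_force [ 1.1871 -0.5842  0.1756]
moment [ 0.0529 -0.055  -0.0183]
gripper_width 0.0921
scene 52.405116118820914 278.07558048346226 197.72558086806305
[[-0.81  -0.586  0.001  0.467]
 [-0.342  0.471 -0.813  0.26 ]
 [ 0.476 -0.659 -0.582  0.689]
 [ 0.     0.     0.     1.   ]]
top 53.237411749264126 273.2855608055897 207.51496409202548
[[ 0.017 -1.    -0.023 -0.032]
 [-0.986 -0.013 -0.164  0.572]
 [ 0.163  0.026 -0.986  0.978]
 [ 0.     0.     0.     1.   ]]
wrist 63.96446190280537 272.8016491026603 208.9150961721103
[[ 0.436 -0.9   -0.002 -0.65 ]
 [-0.865 -0.419  0.276 -0.035]
 [-0.249 -0.119 -0.961  0.391]
 [ 0.     0.     0.     1.   ]]
```

View pics/a_scene.png

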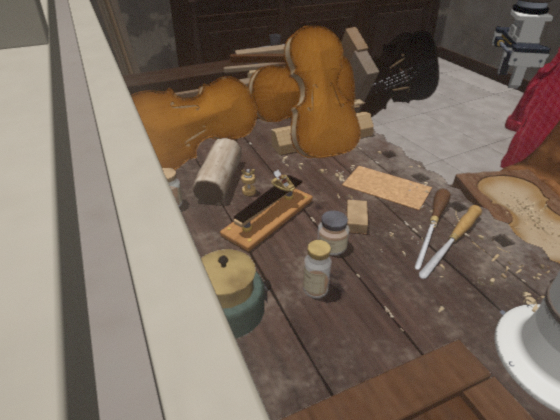

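View pics/a_top.png

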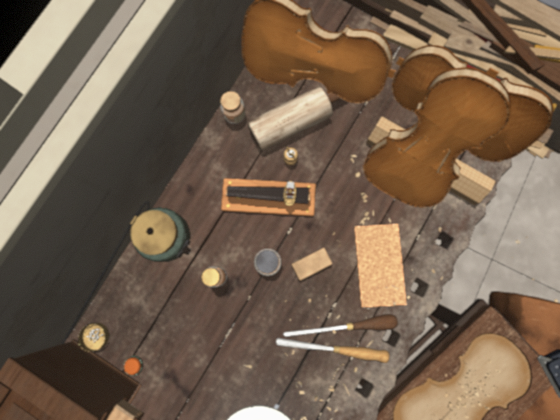

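View pics/a_wrist.png

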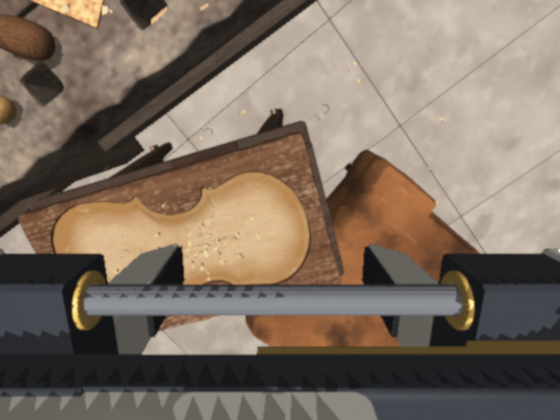

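```bash
cat > h.py <<'E'
from station import monitor, eyes, ticket, spot_in, outline_of, tip_of
import cv2, numpy as np
from scipy.spatial.transform import Rotation as R
def K(m):
    f=210/np.tan(np.radians(m["vertical_fov"]/2)); return f
def ray(m,px):
    f=K(m); V=np.array(m["view"]); d=np.array([(px[0]-m["cx"])/f,(px[1]-m["cy"])/f,1.])
    Rm=V[:3,:3]; c=-Rm.T@V[:3,3]; return c,Rm.T@d
def onz(m,px,z):
    c,d=ray(m,px); return c+d*(z-c[2])/d[2]
def proj(m,p):
    V=np.array(m["view"]); q=V[:3,:3]@np.array(p)+V[:3,3]; f=K(m); return np.array([m["cx"]+f*q[0]/q[2],m["cy"]+f*q[1]/q[2]])
def tri(ms,pxs):
    A=np.zeros((3,3));b=np.zeros(3)
    for m,p in zip(ms,pxs):
        c,d=ray(m,p); d=d/np.linalg.norm(d); P=np.eye(3)-np.outer(d,d); A+=P;b+=P@c
    x=np.linalg.solve(A,b)
    return x,[np.round(proj(m,x)-p,1).tolist() for m,p in zip(ms,pxs)]
def st():
    o=monitor.get_obs(); print("t",round(o["time_s"],2),"tcp",np.round(o["tcp_pos"],4),"w",round(float(o["gripper_width"]),4),"F",np.round(o["wrist_force"],2),"M",np.round(o["moment"],2));
    Rt=R.from_rotvec(o["tcp_rot"]).as_matrix(); print(np.round(Rt,3).tolist()); print("q",np.round(o["joint_positions"],2)); return o,Rt
E
python3 - <<'E'
from h import *
Z=dict(board_top=.062,plane_centre=.0775,sander_centre=.0135,mat_top=.004,jar_slim_centre=.0545,jar_squat_centre=.038,spool_centre=.034,glue_pot=0)
ms={n:eyes.camera_model(n) for n in["top","scene"]}
for n in ms: eyes.snapshot(n)
for t,z in Z.items():
    P=[]
    for n in ms:
        r=tip_of(n,t); 
        if r: P.append(r[0]["at"]); print(t,n,[(np.round(x["at"],1).tolist(),round(x["p"],2)) for x in r[:2]],np.round(onz(ms[n],r[0]["at"],z),4))
    if len(P)==2: x,e=tri(ms.values(),P); print("   tri",np.round(x,4),e)
st()
E
```

```text
board_top top [([267.4, 192.3], 0.66)] [ 0.6071 -0.0094  0.062 ]
board_top scene [([270.2, 195.4], 0.83)] [ 0.6082 -0.0145  0.062 ]
   tri [ 0.6056 -0.0099  0.0659] [[0.1, 0.3], [-0.3, -0.1]]
plane_centre top [([290.6, 193.0], 0.76)] [ 0.6029 -0.0654  0.0775]
plane_centre scene [([282.9, 183.7], 0.64)] [ 0.5991 -0.0505  0.0775]
   tri [ 0.6068 -0.0647  0.0664] [[-0.4, -0.7], [0.8, 0.2]]
sander_centre top [([309.3, 261.5], 0.78)] [ 0.444  -0.1142  0.0135]
sander_centre scene [([356.1, 214.1], 0.77)] [ 0.4462 -0.1253  0.0135]
   tri [ 0.4427 -0.1141  0.0224] [[0.2, 0.4], [-0.5, -0.1]]
mat_top top [([379.4, 263.5], 0.83)] [ 0.4422 -0.2883  0.004 ]
mat_top scene [([390.0, 186.0], 0.89)] [ 0.4357 -0.2925  0.004 ]
   tri [ 0.4386 -0.2894  0.005 ] [[0.6, 1.5], [-1.5, -0.2]]
jar_slim_centre top [([213.2, 275.9], 0.98), ([271.1, 193.8], 0.2)] [0.4049 0.1156 0.0545]
jar_slim_centre scene [([317.7, 271.7], 0.74)] [0.4022 0.118  0.0545]
   tri [0.4042 0.1158 0.0517] [[0.1, 0.3], [-0.4, -0.1]]
jar_squat_centre top [([267.6, 263.2], 0.93), ([289.3, 195.1], 0.68)] [ 0.4374 -0.0122  0.038 ]
jar_squat_centre scene [([333.2, 228.4], 0.63)] [ 0.4497 -0.0231  0.038 ]
   tri [ 0.4401 -0.0113  0.0499] [[-0.6, -1.3], [1.6, 0.3]]
spool_centre top [([293.9, 156.1], 0.7)] [ 0.7068 -0.0734  0.034 ]
spool_centre scene [([331.4, 226.4], 0.67), ([280.4, 181.0], 0.33)] [ 0.4583 -0.031   0.034 ]
   tri [ 0.6094 -0.099  -0.0201] [[8.9, 42.0], [-40.9, -20.0]]
glue_pot scene [([315.9, 271.1], 0.67)] [0.4317 0.071  0.    ]
t 1.05 tcp [ 0.2838 -0.5848  0.2348] w 0.0918 F [-0.68  0.18 -0.3 ] M [-0.01 -0.02 -0.03]
[[0.0, 0.9, 0.437], [-0.0, 0.437, -0.9], [-1.0, 0.0, 0.0]]
q [ 1.38  0.5  -0.43  1.55  0.22  1.14 -0.21]
```

```bash
python3 - <<'E'
from h import *
im=cv2.imread("pics/a_top.png"); c=im[130:320,200:420]; 
cv2.imwrite("pics/b_top.png",cv2.resize(c,None,fx=3.6,fy=3.1579,interpolation=cv2.INTER_CUBIC))
im=cv2.imread("pics/a_scene.png"); c=im[150:270,210:440]; 
cv2.imwrite("pics/b_scene.png",cv2.resize(c,None,fx=3.4,fy=3.4,interpolation=cv2.INTER_CUBIC))
c=im[150:250,170:330]; 
cv2.imwrite("pics/c_scene.png",cv2.resize(c,None,fx=5,fy=5,interpolation=cv2.INTER_CUBIC))
E
```

```text
(no output)
```

View pics/b_top.png

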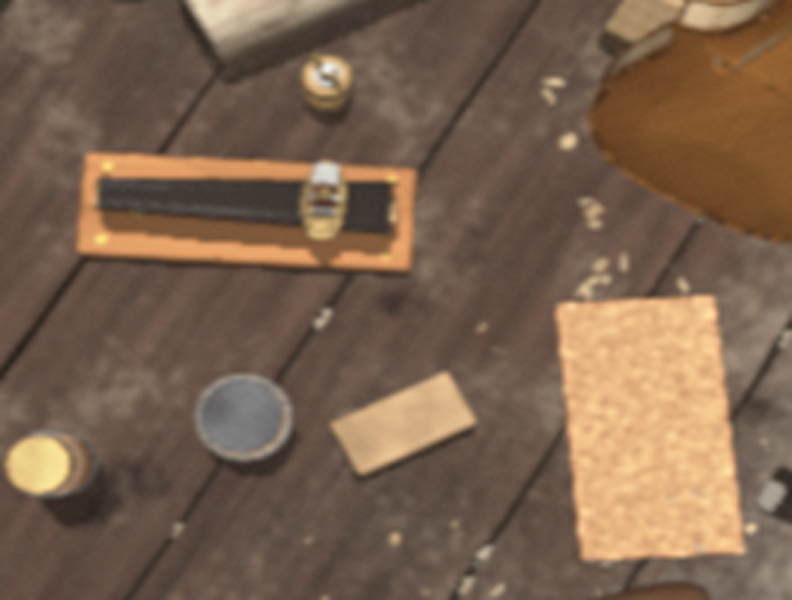

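View pics/b_scene.png

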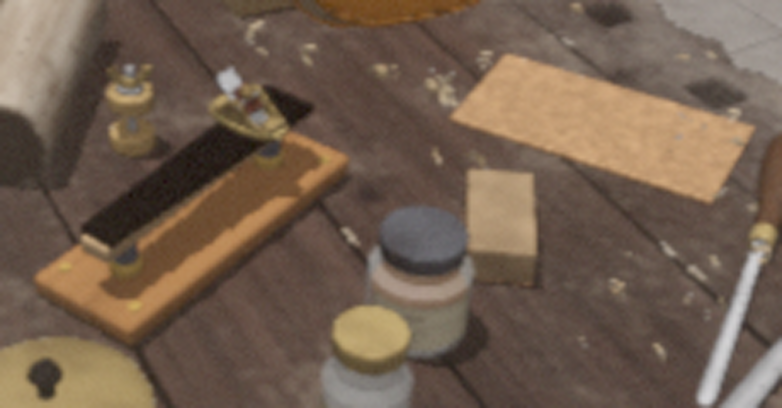

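View pics/c_scene.png

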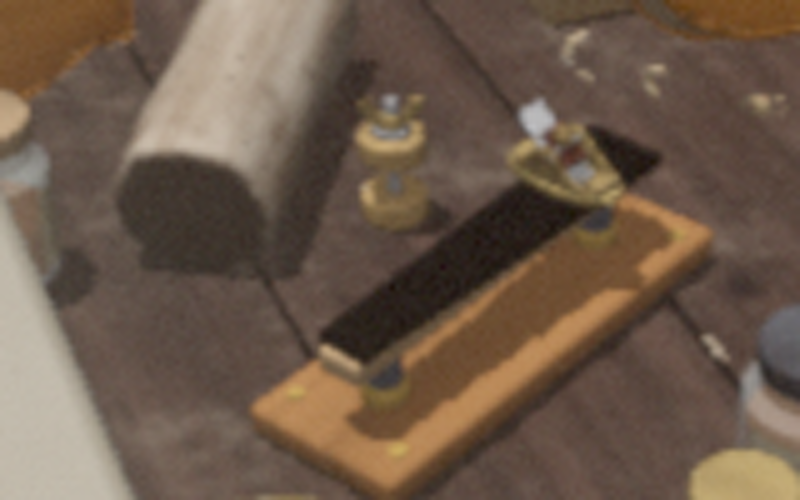

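```bash
python3 - <<'E'
from h import *
m=eyes.camera_model("top")
def q(name,pts,z):
    W=np.array([onz(m,(200+x/3.6-.36,130+y/3.1579-.34),z)[:2] for x,y in pts]); 
    L=[np.linalg.norm(W[i]-W[(i+1)%4]) for i in range(4)]
    (c,s,a)=cv2.minAreaRect((W*1000).astype(np.float32))
    dirs=[np.degrees(np.arctan2(*(W[(i+1)%4]-W[i])[::-1])) for i in range(4)]
    print(name,"corners",np.round(W,4).tolist(),"mean",np.round(W.mean(0),4),"sides",np.round(L,4),"dirs",np.round(dirs,1))
q("base",[(86,155),(415,168),(410,270),(78,255)],.018)
q("mat",[(557,304),(714,296),(743,553),(581,560)],.004)
q("sander",[(331,425),(448,373),(477,421),(361,474)],.027)
q("board",[(99,180),(395,181),(392,232),(99,209)],.062)
for t in ["board_top","plane_centre","sander_centre","mat_top","spool_centre","glue_pot"]:
    r=outline_of("top",t)
    for x in r[:1]:
        mk=x["region"].astype(np.uint8); cn=max(cv2.findContours(mk,0,1)[0],key=cv2.contourArea); print(t,round(x["p"],2),np.round(x["bbox"],1),[np.round(v,1) for v in cv2.minAreaRect(cn)])
E
```

```text
base corners [[0.6499, 0.1051], [0.6419, -0.1276], [0.5591, -0.1242], [0.568, 0.1078]] mean [ 0.6047 -0.0097] sides [0.2329 0.0829 0.2321 0.0819] dirs [-92.  177.6  87.8  -1.8]
mat corners [[0.5351, -0.2279], [0.5431, -0.3372], [0.3434, -0.3504], [0.3361, -0.2412]] mean [ 0.4394 -0.2892] sides [0.1096 0.2001 0.1095 0.1994] dirs [ -85.8 -176.2   93.8    3.8]
sander corners [[0.4361, -0.0703], [0.4774, -0.1494], [0.4408, -0.1689], [0.3992, -0.0909]] mean [ 0.4384 -0.1199] sides [0.0892 0.0414 0.0884 0.0422] dirs [ -62.5 -152.   118.1   29.1]
board corners [[0.6199, 0.089], [0.6215, -0.1109], [0.5817, -0.109], [0.5971, 0.0882]] mean [ 0.605  -0.0107] sides [0.1999 0.0398 0.1978 0.0228] dirs [-89.5 177.3  85.5   2. ]
board_top 0.95 [220.3 178.9 317.7 212.9] [array([267.7, 196.4]), array([94.2, 34.1]), np.float64(3.0)]
plane_centre 0.59 [284.9 182.8 294.9 207.9] [array([289.5, 193.5]), array([23., 11.]), np.float64(90.0)]
sander_centre 0.96 [291.2 246.2 334.3 281.1] [array([312.1, 263.2]), array([18.3, 35.8]), np.float64(63.4)]
mat_top 0.68 [222.8 179.5 315.1 214.4] [array([268.2, 196.8]), array([93.4, 33. ]), np.float64(3.3)]
spool_centre 0.76 [281.9 148.6 297.7 166. ] [array([290. , 156.5]), array([17., 14.]), np.float64(90.0)]
```

```bash
python3 - <<'E'
from h import *
for n in ["scene","top","wrist"]:
    m=eyes.camera_model(n); V=np.array(m["view"]); print(n,"centre",np.round(-V[:3,:3].T@V[:3,3],3),"fwd",np.round(V[2,:3],3))
o,Rt=st(); m=eyes.camera_model("wrist");V=np.array(m["view"]); c=-V[:3,:3].T@V[:3,3]
print("cam in tool",np.round(Rt.T@(c-o["tcp_pos"]),4),"cam axes in tool\n",np.round(Rt.T@V[:3,:3].T,3))
m=eyes.camera_model("top"); s=eyes.camera_model("scene")
for p in [(365,165),(395,205),(430,207),(350,95)]: print(p,[np.round(onz(m,p,z)[:2],3).tolist() for z in (0,.1,.2,.3)])
print("violin scene",[np.round(onz(s,p,0)[:2],3).tolist() for p in [(325,155),(295,150),(358,150)]])
print("spool",[np.round(onz(m,(290.5,155.5),z)[:2],4).tolist() for z in (.034,.068)], "spool base scene", np.round(onz(s,(170+395/5,150+220/5),0),3))
print("pot top",np.round(onz(m,(157,231),.134),3), "log",[np.round(onz(m,p,.04)[:2],3).tolist() for p in [(250,125),(330,105),(330,90)]])
E
```

```text
scene centre [0.139 0.605 0.612] fwd [ 0.476 -0.659 -0.582]
top centre [ 0.405 -0.05   1.058] fwd [ 0.163  0.026 -0.986]
wrist centre [ 0.35  -0.553  0.385] fwd [-0.248 -0.12  -0.961]
t 1.35 tcp [ 0.2838 -0.5848  0.2347] w 0.0916 F [-0.1  -0.42 -0.32] M [ 0.01  0.02 -0.09]
[[0.0, 0.9, 0.437], [-0.0, 0.437, -0.9], [-1.0, 0.0, 0.0]]
q [ 1.38  0.5  -0.43  1.55  0.22  1.14 -0.21]
cam in tool [-0.1507  0.0734  0.0007] cam axes in tool
 [[ 0.    -0.276  0.961]
 [-0.001 -0.961 -0.276]
 [ 1.    -0.001 -0.   ]]
(365, 165) [[0.695, -0.258], [0.667, -0.239], [0.64, -0.219], [0.613, -0.199]]
(395, 205) [[0.591, -0.332], [0.573, -0.306], [0.556, -0.279], [0.538, -0.252]]
(430, 207) [[0.587, -0.42], [0.569, -0.385], [0.552, -0.35], [0.535, -0.315]]
(350, 95) [[0.887, -0.222], [0.841, -0.206], [0.796, -0.19], [0.75, -0.173]]
violin scene [[0.654, -0.337], [0.74, -0.311], [0.591, -0.419]]
spool [[0.7083, -0.0648], [0.6982, -0.0643]] spool base scene [ 0.708 -0.058  0.   ]
pot top [0.501 0.232 0.134] log [[0.786, 0.039], [0.841, -0.164], [0.882, -0.165]]
```

```bash
python3 -m crank '{"translation":[[0,0.042,-0.033],[0,0.042,-0.033],[0,0.042,-0.033],[0,0.042,-0.033],[0,0.042,-0.033],[0,0.042,-0.033],[0,0.042,-0.033],[0,0.042,-0.033]],"turn":[[0,0,0],[0,0,0],[0,0,0],[0,0,0],[0,0,0],[0.163,0,0],[0.163,0,0],[0.163,0,0]],"jaw":[1,1,1,1,1,1,1,1]}'; python3 -c "
from h import *
st()"
```

```text
time_s: 2.35
tcp_pos: [0.4931, -0.2136, 0.2352]
tcp_rot: [1.24, 1.188, -1.241]
wrist_force: [1.0, -1.3, 0.7]
gripper_width: 0.0919
t 2.35 tcp [ 0.4931 -0.2136  0.2352] w 0.0919 F [ 1.04 -1.32  0.69] M [-0.03 -0.08 -0.05]
[[0.0, 0.999, -0.043], [-0.001, -0.043, -0.999], [-1.0, 0.0, 0.001]]
q [ 0.81  0.31 -0.54  1.83  0.18  1.05 -1.42]
```

```bash
python3 -m crank '{"translation":[[0,0.026,-0.038],[0,0.026,-0.038],[0,0.026,-0.038],[0,0.026,-0.038],[0,0,0]],"turn":[[0,0,0],[0,0,0],[0,0,0],[0,0,0],[0,0,0]],"jaw":[1,1,1,1,1]}'; python3 -c "
from h import *
st()
im=eyes.snapshot('wrist'); cv2.imwrite('pics/d_wrist.png',im)
for t in ['plane_centre','board_top']: print(t,[(np.round(r['at'],1),round(r['p'],2)) for r in tip_of('wrist',t)[:2]])
"
```

```text
time_s: 2.98
tcp_pos: [0.6038, -0.0615, 0.235]
tcp_rot: [1.234, 1.196, -1.229]
wrist_force: [0.7, 0.3, 0.4]
gripper_width: 0.0914
t 2.98 tcp [ 0.6038 -0.0615  0.235 ] w 0.0914 F [0.69 0.35 0.45] M [0.   0.04 0.02]
[[0.002, 1.0, -0.03], [0.003, -0.03, -1.0], [-1.0, 0.002, -0.003]]
q [ 0.5   0.45 -0.58  1.66  0.27  1.11 -1.76]
plane_centre [(array([275.2, 193.4]), 0.95)]
board_top [(array([222.8, 187.9]), 0.98)]
```

View pics/d_wrist.png

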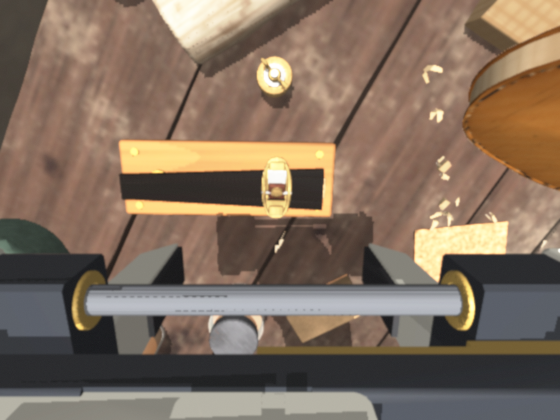

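```bash
python3 - <<'E'
from h import *
m=eyes.camera_model("wrist"); im=cv2.imread('pics/d_wrist.png')
print("plane c",np.round(onz(m,(275.2,193.4),.0775),4),"board c",np.round(onz(m,(222.8,187.9),.062),4))
r=outline_of("wrist","plane_centre")[0]; mk=r["region"].astype(np.uint8); cn=max(cv2.findContours(mk,0,1)[0],key=cv2.contourArea)
print(r["p"],np.round(r["bbox"],1),cv2.minAreaRect(cn),cv2.fitEllipse(cn))
cv2.imwrite("pics/e.png",cv2.resize(im[130:230,230:340],None,fx=6,fy=6,interpolation=cv2.INTER_CUBIC))
for n,pts,z in [("base",[(120,141),(334.5,144),(332,217),(128,214)],.018),("board",[(121,172.5),(323.5,168),(322.5,209),(122,198.5)],.062)]:
    W=np.array([onz(m,p,z)[:2] for p in pts]); print(n,np.round(W,4).tolist(),np.round(W.mean(0),4),[round(np.degrees(np.arctan2(*(W[(i+1)%4]-W[i])[::-1])),1) for i in range(4)])
E
```

```text
plane c [ 0.602  -0.0713  0.0775] board c [ 0.6059 -0.0201  0.062 ]
0.84 [262.2 156.4 289.9 218.1] ((275.5, 187.0), (60.0, 29.0), 90.0) ((275.8077697753906, 186.556884765625), (29.169118881225586, 62.19306564331055), 1.1554315090179443)
base [[0.652, 0.093], [0.6399, -0.1371], [0.5576, -0.1352], [0.5702, 0.0973]] [ 0.6049 -0.0205] [np.float64(-93.0), np.float64(178.7), np.float64(86.9), np.float64(-3.0)]
board [[0.6249, 0.0772], [0.6217, -0.1189], [0.5805, -0.118], [0.599, 0.0805]] [ 0.6065 -0.0198] [np.float64(-90.9), np.float64(178.8), np.float64(84.7), np.float64(-7.2)]
```

View pics/e.png

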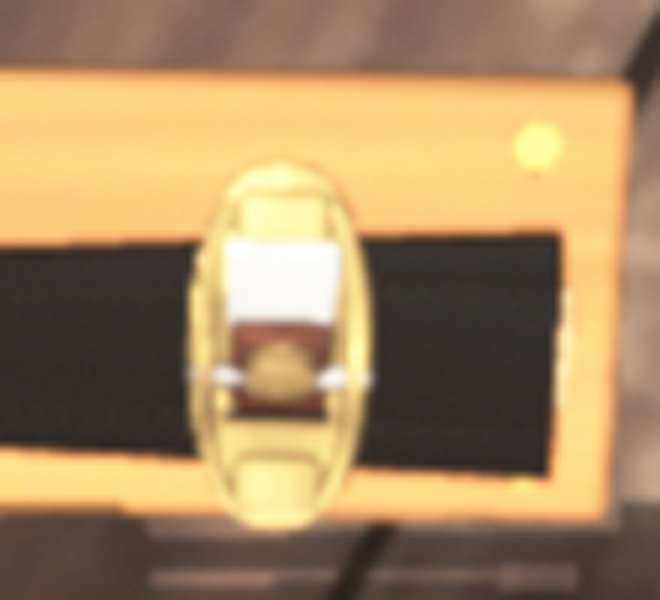

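```bash
python3 - <<'E'
from h import *
for i in range(3):
    o,Rt=st(); m=eyes.camera_model("wrist");V=np.array(m["view"]); c=-V[:3,:3].T@V[:3,3]
    print("c",np.round(c,4),"cam in tool",np.round(Rt.T@(c-o["tcp_pos"]),4),np.round(Rt.T@V[:3,:3].T,3).tolist())
    print(np.round(proj(m,o["tcp_pos"]),1), np.round(proj(m,o["tcp_pos"]+Rt@[.1537,0,0]),1))
    eyes.snapshot("wrist")
    print("plane c",np.round(onz(m,(275.2,187),.0775),4))
E
```

```text
t 3.17 tcp [ 0.6014 -0.0685  0.2345] w 0.0921 F [ 0.31 -0.41  0.77] M [ 0.05  0.01 -0.01]
[[-0.001, 0.999, -0.039], [-0.001, -0.039, -0.999], [-1.0, -0.001, 0.001]]
q [ 0.5   0.45 -0.58  1.66  0.27  1.11 -1.76]
c [ 0.6753 -0.0723  0.3852] cam in tool [-0.1507  0.0738  0.001 ] [[-0.0, -0.276, 0.961], [-0.001, -0.961, -0.276], [1.0, -0.001, 0.0]]
[270.8 268.8] [271.7 194.9]
plane c [ 0.608  -0.0723  0.0775]
t 3.23 tcp [ 0.6014 -0.0688  0.2346] w 0.0918 F [ 0.03 -1.02 -0.64] M [-0.02  0.04  0.  ]
[[-0.001, 0.999, -0.04], [-0.001, -0.04, -0.999], [-1.0, -0.001, 0.001]]
q [ 0.5   0.45 -0.58  1.66  0.27  1.11 -1.76]
c [ 0.6752 -0.0726  0.3853] cam in tool [-0.1507  0.0738  0.001 ] [[-0.0, -0.276, 0.961], [-0.001, -0.961, -0.276], [1.0, -0.001, 0.0]]
[270.9 268.7] [271.7 194.9]
plane c [ 0.608  -0.0725  0.0775]
t 3.27 tcp [ 0.6015 -0.0688  0.2347] w 0.0919 F [ 0.48  0.64 -0.33] M [ 0.01  0.04 -0.  ]
[[-0.0, 0.999, -0.04], [-0.001, -0.04, -0.999], [-1.0, -0.0, 0.001]]
q [ 0.5   0.45 -0.58  1.66  0.27  1.11 -1.76]
c [ 0.6753 -0.0726  0.3854] cam in tool [-0.1507  0.0738  0.001 ] [[-0.0, -0.276, 0.961], [-0.001, -0.961, -0.276], [1.0, -0.001, 0.0]]
[270.8 268.7] [271.7 194.9]
plane c [ 0.6081 -0.0725  0.0775]
```

```bash
python3 - <<'E'
from h import *
o,Rt=st(); m=eyes.camera_model("wrist"); im=eyes.snapshot("wrist"); cv2.imwrite('pics/f_wrist.png',im)
for t,z in [("plane_centre",.0775),("board_top",.062)]:
    r=tip_of("wrist",t)[0]; print(t,np.round(r["at"],1),np.round(onz(m,r["at"],z),4))
r=outline_of("wrist","plane_centre")[0]; mk=r["region"].astype(np.uint8); cn=max(cv2.findContours(mk,0,1)[0],key=cv2.contourArea)
e=cv2.fitEllipse(cn); print(r["p"],np.round(r["bbox"],1),e); print([np.round(onz(m,e[0],z),4) for z in (.062,.0775,.084)])
cv2.imwrite("pics/f_crop.png",cv2.resize(im[120:230,100:350],None,fx=3.2,fy=3.2,interpolation=cv2.INTER_CUBIC))
E
```

```text
t 3.33 tcp [ 0.6015 -0.0686  0.2348] w 0.0915 F [ 0.42 -0.76  0.71] M [ 0.01  0.03 -0.  ]
[[-0.0, 0.999, -0.039], [-0.001, -0.039, -0.999], [-1.0, -0.0, 0.001]]
q [ 0.5   0.45 -0.58  1.66  0.27  1.11 -1.76]
plane_centre [266.6 186.2] [ 0.6092 -0.0643  0.0775]
board_top [213.1 185.1] [ 0.6092 -0.0115  0.062 ]
0.68 [251.  154.1 281.2 213.8] ((267.69281005859375, 184.42083740234375), (29.437374114990234, 62.5875244140625), 0.5725135207176208)
[array([ 0.6077, -0.065 ,  0.062 ]), array([ 0.6109, -0.0654,  0.0775]), array([ 0.6123, -0.0655,  0.084 ])]
```

View pics/f_crop.png

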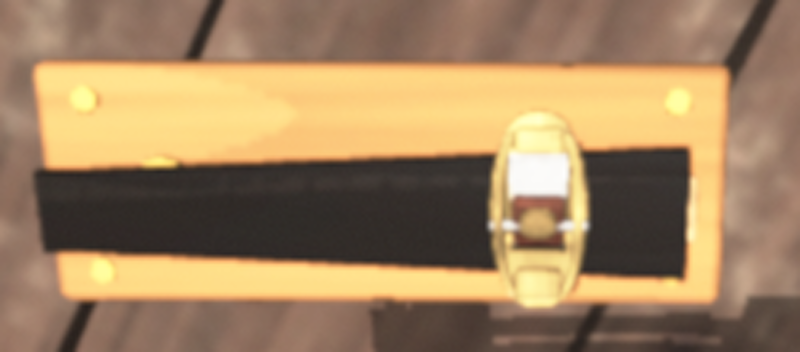

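```bash
python3 - <<'E'
from h import *
m=eyes.camera_model("wrist")
for n,pts,z in [("base",[(35,63),(729,66),(718,301),(63,299)],.018),("board",[(36,171),(690,148),(684,277),(44,251)],.062)]:
    W=np.array([onz(m,(100+x/3.2-.34,120+y/3.2-.34),z)[:2] for x,y in pts]); print(n,np.round(W,4).tolist(),np.round(W.mean(0),4),[round(np.degrees(np.arctan2(*(W[(i+1)%4]-W[i])[::-1])),1) for i in range(4)],[round(np.linalg.norm(W[(i+1)%4]-W[i]),4) for i in range(4)])
a=onz(m,(100+540/3.2-.34,120+110/3.2-.34),.064);b=onz(m,(100+535/3.2-.34,120+306/3.2-.34),.064); print(a,b,(a+b)/2,np.degrees(np.arctan2(*(a-b)[:2][::-1])))
E
```

```text
base [[0.6547, 0.1034], [0.6446, -0.1291], [0.5622, -0.1257], [0.5721, 0.1077]] [ 0.6084 -0.0109] [np.float64(-92.5), np.float64(177.6), np.float64(87.6), np.float64(-2.9)] [np.float64(0.2328), np.float64(0.0824), np.float64(0.2336), np.float64(0.0826)]
board [[0.6252, 0.0877], [0.6244, -0.1106], [0.5841, -0.1086], [0.6002, 0.0896]] [ 0.6085 -0.0105] [np.float64(-90.2), np.float64(177.1), np.float64(85.3), np.float64(-4.2)] [np.float64(0.1983), np.float64(0.0404), np.float64(0.1988), np.float64(0.025)]
[ 0.63779635 -0.0658956   0.064     ] [ 0.57703203 -0.06173863  0.064     ] [ 0.60741419 -0.06381712  0.064     ] -3.9135809173670255
```

```bash
python3 -m crank '{"translation":[[0.04,0.004,-0.0045],[0.04,0,0],[0.03,0,0],[0.01,0,0],[0,0,0],[0,0,0]],"turn":[[0,0,0],[0.015,0,0],[0,0,0],[0,0,0],[0,0,0],[0,0,0]],"jaw":[1,1,1,1,1,1]}'; python3 -c "
from h import *
st()
m=eyes.camera_model('wrist'); im=eyes.snapshot('wrist'); cv2.imwrite('pics/g_wrist.png',im)
r=tip_of('wrist','plane_centre'); print([(np.round(x['at'],1),round(x['p'],2),np.round(onz(m,x['at'],.0775),4)) for x in r[:1]])
"
```

```text
time_s: 4.28
tcp_pos: [0.6074, -0.0626, 0.1163]
tcp_rot: [1.249, 1.182, -1.246]
wrist_force: [-0.3, -0.2, 0.2]
gripper_width: 0.0914
t 4.28 tcp [ 0.6074 -0.0626  0.1163] w 0.0914 F [-0.26 -0.24  0.18] M [-0.03  0.06  0.02]
[[0.003, 0.999, -0.052], [-0.0, -0.052, -0.999], [-1.0, 0.003, 0.0]]
q [ 0.45  0.59 -0.52  1.75  0.36  0.9  -1.85]
[(array([274.3, 240.3]), 0.91, array([ 0.6072, -0.0645,  0.0775]))]
```

View pics/g_wrist.png

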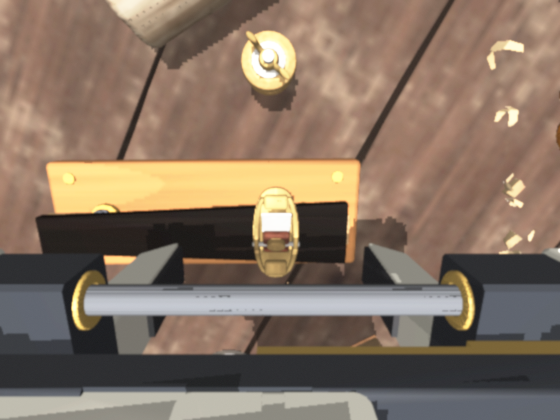

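```bash
python3 -m crank '{"translation":[[0.02,0,0.001],[0.015,0,0],[0.005,0,0],[0,0,0],[0,0,0]],"turn":[[0,0,0],[0,0,0],[0,0,0],[0,0,0],[0,0,0]],"jaw":[1,1,1,1,1]}'; python3 -c "
from h import *
st()"
```

```text
time_s: 5.0
tcp_pos: [0.6065, -0.0635, 0.075]
tcp_rot: [1.248, 1.184, -1.247]
wrist_force: [0.3, -1.1, 0.4]
gripper_width: 0.092
t 5.0 tcp [ 0.6065 -0.0635  0.075 ] w 0.092 F [ 0.27 -1.15  0.43] M [-0.01  0.04  0.03]
[[0.001, 0.999, -0.052], [0.0, -0.052, -0.999], [-1.0, 0.001, -0.0]]
q [ 0.43  0.64 -0.49  1.77  0.4   0.83 -1.88]
```

```bash
python3 -m crank '{"translation":[[-0.001,0,0],[0,0,0],[0,0,0],[0,0,0],[0,0,0],[0,0,0]],"turn":[[0,0,0],[0,0,0],[0,0,0],[0,0,0],[0,0,0],[0,0,0]],"jaw":[0.3,-0.1,-0.6,-1,-1,-1]}' 20; python3 -c "
from h import *
st()"
```

```text
time_s: 5.75
tcp_pos: [0.6061, -0.0637, 0.0757]
tcp_rot: [1.248, 1.184, -1.248]
wrist_force: [-1.2, -0.4, -0.3]
gripper_width: 0.0366
t 5.75 tcp [ 0.6061 -0.0637  0.0757] w 0.0366 F [-1.22 -0.38 -0.28] M [ 0.06  0.04 -0.04]
[[0.0, 0.999, -0.052], [0.0, -0.052, -0.999], [-1.0, 0.0, -0.0]]
q [ 0.43  0.64 -0.49  1.77  0.39  0.83 -1.88]
```

```bash
python3 -m crank '{"translation":[[0,0,0],[0,0,0],[0,0,0],[0,0,0]],"turn":[[0,0,0],[0,0,0],[0,0,0],[0,0,0]],"jaw":[-1,-1,-1,-1]}' 20; python3 -c "
from h import *
st()
im=eyes.snapshot('wrist'); cv2.imwrite('pics/h_wrist.png',im)"
```

```text
time_s: 6.25
tcp_pos: [0.6061, -0.0637, 0.0757]
tcp_rot: [1.247, 1.184, -1.248]
wrist_force: [-0.3, -1.0, 0.1]
gripper_width: 0.0259
t 6.25 tcp [ 0.6061 -0.0637  0.0757] w 0.0259 F [-0.26 -1.05  0.13] M [-0.03  0.06 -0.02]
[[0.0, 0.999, -0.052], [-0.0, -0.052, -0.999], [-1.0, 0.0, 0.0]]
q [ 0.43  0.64 -0.49  1.77  0.39  0.83 -1.88]
```

View pics/h_wrist.png

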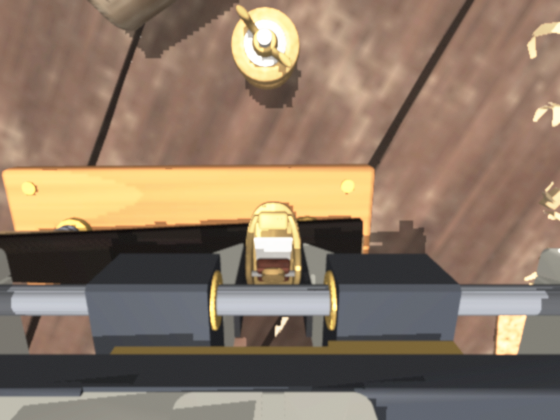

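```bash
python3 -m crank '{"translation":[[-0.015,0,0],[-0.025,0,0],[-0.03,0,0],[-0.025,0,0],[-0.005,0,0],[0,0,0]],"turn":[[0,0,0],[0,0,0],[0,0,0],[0,0,0],[0,0,0],[0,0,0]],"jaw":[-1,-1,-1,-1,-1,-1]}' 22; python3 -c "
from h import *
st()
print('tri violin bottom',tri([eyes.camera_model('top'),eyes.camera_model('scene')],[(405,207),(325,157)]))
im=eyes.snapshot('wrist'); cv2.imwrite('pics/i_wrist.png',im)
m=eyes.camera_model('wrist');V=np.array(m['view']); print(V.tolist())
im=eyes.snapshot('scene'); cv2.imwrite('pics/i_scene.png',im)"
```

```text
time_s: 7.05
tcp_pos: [0.606, -0.0637, 0.1758]
tcp_rot: [1.247, 1.184, -1.248]
wrist_force: [-0.4, -0.5, -2.9]
gripper_width: 0.0258
t 7.05 tcp [ 0.606  -0.0637  0.1758] w 0.0258 F [-0.39 -0.54 -2.9 ] M [0.02 0.01 0.05]
[[0.0, 0.999, -0.052], [-0.0, -0.052, -0.999], [-1.0, 0.0, 0.0]]
q [ 0.47  0.52 -0.55  1.71  0.31  1.01 -1.81]
tri violin bottom (array([ 0.61606756, -0.34071808,  0.00166883]), [[-6.8, -11.9], [12.2, 1.0]])
[[-0.053094720287223104, -0.9985893991574365, 0.00040319723613274616, -0.0325175431656031], [-0.95948021487179, 0.051127179130256474, 0.27709877088100976, 0.565099056177578], [-0.27672850945864835, 0.014325621961100194, -0.9608413545472646, 0.5018207005207949], [0.0, 0.0, 0.0, 1.0]]
```

View pics/i_wrist.png

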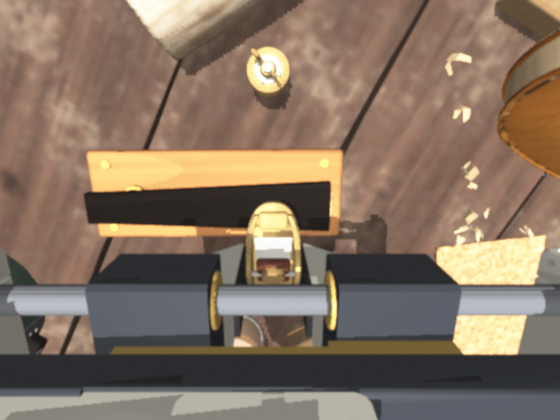

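View pics/i_scene.png

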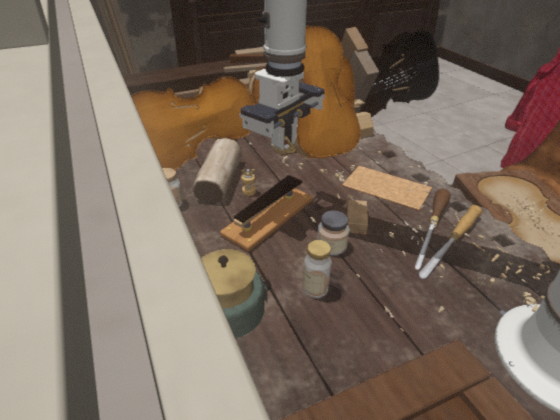

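View pics/f_wrist.png

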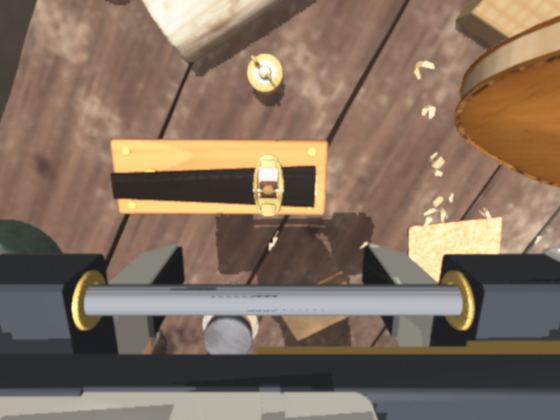

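```bash
python3 - <<'E'
from h import *
def wm(tcp,Rt):
    m=dict(eyes.camera_model("wrist")); A=np.array([[0,-.276,.961],[-.001,-.961,-.276],[1,-.001,0]])
    W=Rt@A; c=np.array(tcp)+Rt@np.array([-.1507,.0738,.001]); V=np.eye(4); V[:3,:3]=W.T; V[:3,3]=-W.T@c; m["view"]=V; return m
mf=wm([.6015,-.0686,.2348],np.array([[0,.999,-.039],[-.001,-.039,-.999],[-1,0,.001]]))
mi=eyes.camera_model("wrist"); t=eyes.camera_model("top"); s=eyes.camera_model("scene")
print(onz(mf,(267.7,185),.064))
print("left edge f/top",tri([mf,t],[(458,112),(366,165)]))
print("left edge i/top",tri([mi,t],[(500,112),(366,165)]))
for p in [(458,112),(480,150),(520,178),(555,186)]: 
    for z in (0,.05,.1,.15): 
        w=onz(mf,p,z); print(p,z,np.round(w[:2],3),"top px",np.round(proj(t,w),0),"scene",np.round(proj(s,w),0))
E
python3 - <<'E'
import cv2
im=cv2.imread('pics/a_top.png'); cv2.imwrite('pics/j1.png',cv2.resize(im[60:230,340:550],None,fx=3.5,fy=3.5))
im=cv2.imread('pics/a_scene.png'); cv2.imwrite('pics/j2.png',cv2.resize(im[20:200,260:440],None,fx=3.3,fy=3.3))
E
```

```text
[ 0.60686611 -0.064876    0.064     ]
left edge f/top (array([ 0.67175564, -0.24353404,  0.06969752]), [[4.6, -3.6], [-1.4, 1.6]])
left edge i/top (array([ 0.67406817, -0.24595618,  0.05803668]), [[6.3, -6.2], [-1.3, 1.9]])
(458, 112) 0 [ 0.667 -0.276] top px [372. 176.] scene [310. 163.]
(458, 112) 0.05 [ 0.668 -0.25 ] top px [366. 170.] scene [305. 150.]
(458, 112) 0.1 [ 0.669 -0.223] top px [358. 164.] scene [300. 137.]
(458, 112) 0.15 [ 0.67  -0.197] top px [351. 158.] scene [294. 123.]
(480, 150) 0 [ 0.624 -0.306] top px [384. 192.] scene [328. 163.]
(480, 150) 0.05 [ 0.631 -0.276] top px [377. 185.] scene [322. 151.]
(480, 150) 0.1 [ 0.637 -0.245] top px [368. 178.] scene [315. 137.]
(480, 150) 0.15 [ 0.644 -0.215] top px [359. 169.] scene [307. 123.]
(520, 178) 0 [ 0.59  -0.357] top px [405. 205.] scene [348. 159.]
(520, 178) 0.05 [ 0.601 -0.32 ] top px [395. 197.] scene [340. 147.]
(520, 178) 0.1 [ 0.612 -0.283] top px [385. 188.] scene [331. 135.]
(520, 178) 0.15 [ 0.623 -0.246] top px [373. 179.] scene [321. 121.]
(555, 186) 0 [ 0.579 -0.399] top px [422. 210.] scene [359. 154.]
(555, 186) 0.05 [ 0.591 -0.357] top px [411. 201.] scene [350. 143.]
(555, 186) 0.1 [ 0.604 -0.314] top px [398. 192.] scene [340. 131.]
(555, 186) 0.15 [ 0.616 -0.272] top px [385. 182.] scene [329. 118.]
```

View pics/j1.png

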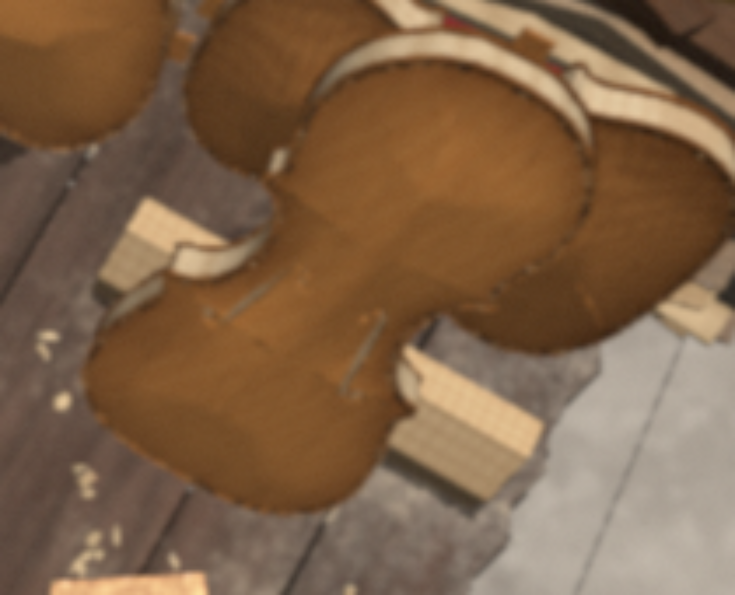

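View pics/j2.png

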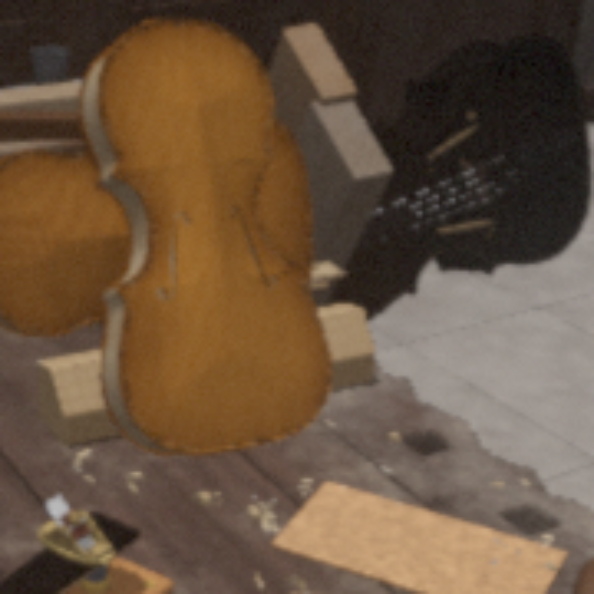

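```bash
python3 -m crank '{"translation":[[0,-0.0103,0.0228],[0,-0.0207,0.0455],[0,-0.0207,0.0455],[0,-0.0207,0.0455],[0,-0.0207,0.0455],[0,-0.0102,0.0227],[0,0,0],[0,0,0]],"turn":[[0,0,0],[0,0,0],[0,0,0],[0,0,0],[0,0,0],[0,0,0],[-0.12,0,0],[0,0,0]],"jaw":[-1,-1,-1,-1,-1,-1,-1,-1]}'; python3 -c "
from h import *
o,Rt=st()
eyes.snapshot('scene')
o,Rt=st()
m=eyes.camera_model('wrist'); im=eyes.snapshot('wrist'); cv2.imwrite('pics/k_wrist.png',im)
print([ (np.round(r['at'],1),r['p'],np.round(onz(m,r['at'],.004),4)) for r in tip_of('wrist','mat_top')[:1]])"
```

```text
time_s: 8.15
tcp_pos: [0.4903, -0.2853, 0.1746]
tcp_rot: [1.161, 1.242, -1.161]
wrist_force: [-0.1, 0.1, -2.4]
gripper_width: 0.0254
t 8.15 tcp [ 0.4903 -0.2853  0.1746] w 0.0254 F [-0.06  0.11 -2.42] M [0.01 0.   0.01]
[[-0.001, 0.998, 0.066], [0.002, 0.066, -0.998], [-1.0, -0.001, -0.002]]
q [ 0.91  0.44 -0.54  1.81  0.27  0.96 -1.25]
t 8.2 tcp [ 0.4907 -0.2849  0.1748] w 0.0254 F [ 0.19  0.   -2.81] M [ 0.04 -0.03  0.02]
[[-0.001, 0.998, 0.066], [0.001, 0.066, -0.998], [-1.0, -0.001, -0.002]]
q [ 0.91  0.44 -0.54  1.81  0.27  0.96 -1.26]
[]
```

View pics/k_wrist.png

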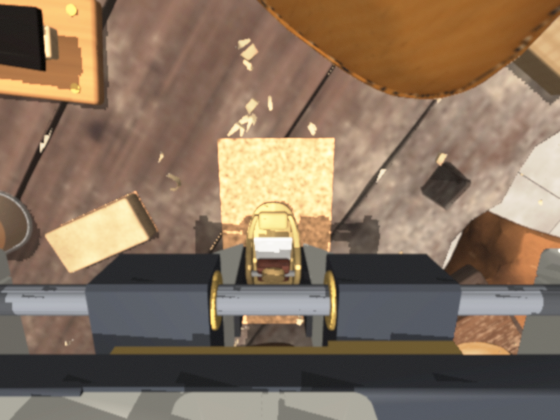

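```bash
python3 - <<'E'
from h import *
m=eyes.camera_model("wrist")
a=onz(m,(219,139),.004);b=onz(m,(334,138.5),.004); print(np.round(a,4),np.round(b,4),"mid",np.round((a+b)/2,4),np.linalg.norm(a-b),np.degrees(np.arctan2(*(a-b)[:2][::-1])))
W=np.array([onz(m,p,.027)[:2] for p in [(46,234),(137,193),(155,236),(72,272)]]); print(np.round(W,4).tolist(),W.mean(0))
c=b-(b-b); u=np.array([np.cos(np.radians(3.9)),np.sin(np.radians(3.9)),0]); print("mat centre est",np.round((a+b)/2-.1*u,4))
E
```

```text
[ 0.5374 -0.2317  0.004 ] [ 0.5449 -0.3395  0.004 ] mid [ 0.5411 -0.2856  0.004 ] 0.1080323223735881 94.03100343033431
[[0.4403, -0.0739], [0.486, -0.1616], [0.4451, -0.1767], [0.402, -0.0946]] [ 0.44333556 -0.12669065]
mat centre est [ 0.4414 -0.2924  0.004 ]
```

```bash
python3 -m crank '{"translation":[[0.025,0,0.002],[0.045,0,0],[0.045,0,0],[0.025,0,0],[0.007,0,0],[0.005,0,0],[0.003,0,0],[0,0,0]],"turn":[[0,0,0],[0,0,0],[0,0,0],[0,0,0],[0,0,0],[0,0,0],[0,0,0],[0,0,0]],"jaw":[-1,-1,-1,-1,-1,-1,-1,-1]}'; python3 -c "
from h import *
st()"
```

```text
time_s: 9.3
tcp_pos: [0.4918, -0.2878, 0.0215]
tcp_rot: [1.159, 1.239, -1.159]
wrist_force: [0.2, 0.0, -1.3]
gripper_width: 0.0257
t 9.3 tcp [ 0.4918 -0.2878  0.0215] w 0.0257 F [ 0.25  0.01 -1.33] M [-0.02  0.02 -0.  ]
[[0.001, 0.998, 0.068], [-0.001, 0.068, -0.998], [-1.0, 0.001, 0.001]]
q [ 0.82  0.66 -0.44  1.89  0.42  0.68 -1.37]
```

```bash
python3 -m crank '{"translation":[[0.002,0,0],[0.0015,0,0],[0.001,0,0],[0,0,0]],"turn":[[0,0,0],[0,0,0],[0,0,0],[0,0,0]],"jaw":[-1,-1,-1,-1]}'; python3 -c "
from h import *
st()"
```

```text
time_s: 9.8
tcp_pos: [0.4915, -0.2877, 0.0176]
tcp_rot: [1.158, 1.24, -1.16]
wrist_force: [-3.9, 1.6, 10.4]
gripper_width: 0.0251
t 9.8 tcp [ 0.4915 -0.2877  0.0176] w 0.0251 F [-3.92  1.56 10.41] M [ 0.43  0.85 -0.05]
[[0.0, 0.998, 0.068], [-0.001, 0.068, -0.998], [-1.0, -0.0, 0.001]]
q [ 0.82  0.67 -0.43  1.89  0.43  0.68 -1.37]
```

```bash
python3 -m crank '{"translation":[[-0.0005,0,0],[0,0,0],[0,0,0],[0,0,0],[0,0,0],[0,0,0]],"turn":[[0,0,0],[0,0,0],[0,0,0],[0,0,0],[0,0,0],[0,0,0]],"jaw":[-1,-0.3,-0.1,0,0,0]}'; python3 -c "
from h import *
st()
im=eyes.snapshot('wrist'); cv2.imwrite('pics/l_wrist.png',im)"
```

```text
time_s: 10.55
tcp_pos: [0.4913, -0.2874, 0.0166]
tcp_rot: [1.159, 1.241, -1.159]
wrist_force: [-0.2, -0.5, -0.1]
gripper_width: 0.0456
t 10.55 tcp [ 0.4913 -0.2874  0.0166] w 0.0456 F [-0.18 -0.47 -0.12] M [-0.01 -0.01  0.  ]
[[-0.0, 0.998, 0.068], [0.0, 0.068, -0.998], [-1.0, -0.0, -0.0]]
q [ 0.82  0.67 -0.43  1.89  0.43  0.68 -1.37]
```

View pics/l_wrist.png

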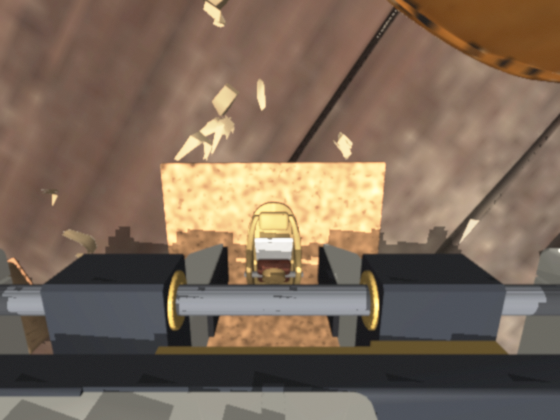

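```bash
python3 -m crank '{"translation":[[-0.02,0,0],[-0.04,0,0],[-0.05,0,0],[-0.03,-0.004,-0.017],[-0.01,-0.012,-0.05],[0,-0.012,-0.05],[0,-0.012,-0.05],[0,0,0]],"turn":[[0,0,0],[0,0,0],[0,0,0],[0,0,0],[0,0,0],[-0.165,0,0],[-0.165,0,0],[-0.165,0,0]],"jaw":[0,0,0,0,0.5,1,1,1]}' && python3 -m crank '{"translation":[[0,0,0],[0,0,0],[0,0,0],[0,0,0],[0,0,0],[0,0,0],[0,0,0],[0,0,0]],"turn":[[-0.165,0,0],[-0.165,0,0],[-0.165,0,0],[-0.165,0,0],[-0.165,0,0],[-0.165,0,0],[-0.165,0,0],[-0.165,0,0]],"jaw":[1,1,1,1,1,1,1,1]}' ; python3 -c "
from h import *
st()"
```

```text
time_s: 11.6
tcp_pos: [0.4305, -0.1231, 0.1679]
tcp_rot: [0.775, 1.428, -0.778]
wrist_force: [1.3, -0.8, -0.4]
gripper_width: 0.0816
time_s: 12.6
tcp_pos: [0.4324, -0.1269, 0.1679]
tcp_rot: [-0.251, 1.556, 0.248]
wrist_force: [-0.7, 0.0, -0.3]
gripper_width: 0.092
t 12.6 tcp [ 0.4324 -0.1269  0.1679] w 0.092 F [-0.75  0.05 -0.25] M [-0.05 -0.11  0.03]
[[0.001, -0.312, 0.95], [-0.002, 0.95, 0.312], [-1.0, -0.002, 0.0]]
q [ 1.1   0.36 -1.01  2.08  0.4   0.9   0.18]
```

```bash
python3 -m crank '{"translation":[[0,0,0],[0,0,0],[0,0,0]],"turn":[[-0.16,0,0],[0,0,0],[0,0,0]],"jaw":[1,1,1]}' ; python3 -c "
from h import *
o,Rt=st()
m=eyes.camera_model('wrist'); im=eyes.snapshot('wrist'); cv2.imwrite('pics/m_wrist.png',im)
r=outline_of('wrist','sander_centre')[0]; cn=max(cv2.findContours(r['region'].astype(np.uint8),0,1)[0],key=cv2.contourArea); print(r['p'],r['bbox'],cv2.minAreaRect(cn))
r=tip_of('wrist','sander_centre')[0]; print(r['p'],r['at'],onz(m,r['at'],.0135)); print(m['view'].tolist())"
```

```text
time_s: 12.98
tcp_pos: [0.4323, -0.1269, 0.1673]
tcp_rot: [-0.368, 1.539, 0.367]
wrist_force: [0.7, -0.1, 0.4]
gripper_width: 0.0916
t 12.97 tcp [ 0.4323 -0.1269  0.1673] w 0.0916 F [ 0.71 -0.15  0.44] M [ 0.   -0.13 -0.02]
[[0.0, -0.452, 0.892], [-0.001, 0.892, 0.452], [-1.0, -0.001, 0.0]]
q [ 1.12  0.38 -1.05  2.08  0.42  0.91  0.31]
0.74 [261.7, 144.0, 312.7, 246.8] ((284.5, 193.5), (99.0, 51.0), 90.0)
0.58 [285.2, 194.4] [ 0.44146147 -0.12193343  0.0135    ]
[[0.8924985414581794, 0.4510494115856593, -0.0008841963891601872, -0.32746272481249583], [0.43376158194197695, -0.857750010342184, 0.27589093821504684, -0.31330167718623303], [0.12368202588176558, -0.24661579038296727, -0.9611885394695301, 0.24108144163751882], [0.0, 0.0, 0.0, 1.0]]
```

View pics/m_wrist.png

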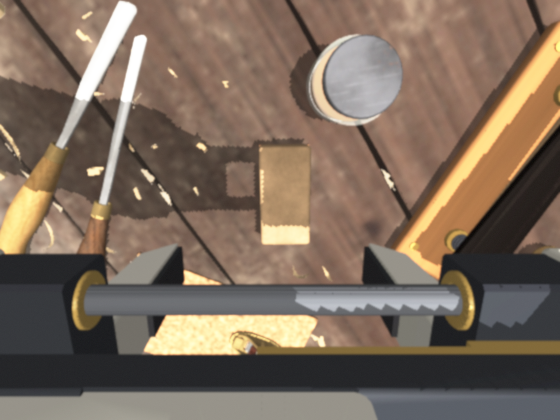

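```bash
python3 - <<'E'
from h import *
o,Rt=st(); m=eyes.camera_model("wrist"); eyes.snapshot("wrist")
W=np.array([onz(m,p,.027) for p in [(259.5,144.5),(309.5,144),(309.5,244.5),(262,244)]]); print(np.round(W,4).tolist(), [np.linalg.norm(W[i]-W[(i+1)%4]) for i in range(4)])
c=W.mean(0); print(c,"tool d",np.round(Rt.T@(c-o["tcp_pos"]),4))
for i in (0,1): d=W[3-i]-W[i]; print(np.degrees(np.arctan2(d[1],d[0])))
E
```

```text
t 13.12 tcp [ 0.4322 -0.1268  0.167 ] w 0.0919 F [ 0.17  0.91 -0.38] M [ 0.01 -0.12 -0.08]
[[0.0, -0.453, 0.891], [-0.001, 0.891, 0.453], [-1.0, -0.001, -0.0]]
q [ 1.12  0.38 -1.05  2.08  0.42  0.91  0.31]
[[0.3997, -0.0902, 0.027], [0.4375, -0.0705, 0.027], [0.4815, -0.1512, 0.027], [0.442, -0.1707, 0.027]] [np.float64(0.042593250298811), np.float64(0.09186754607925808), np.float64(0.04402856925143858), np.float64(0.09093301346840595)]
[ 0.44017884 -0.12062685  0.027     ] tool d [0.1399 0.002  0.0099]
-62.25312102912155
-61.36652096269125
```

```bash
python3 -m crank '{"translation":[[0.025,0.002,0.01],[0.045,0,0],[0.045,0,0],[0.02,0,0],[0.01,0,0],[0.006,0,0],[0,0,0]],"turn":[[-0.015,0,0],[0,0,0],[0,0,0],[0,0,0],[0,0,0],[0,0,0],[0,0,0]],"jaw":[1,1,1,1,1,1,1]}' ; python3 -c "
from h import *
o,Rt=st()
im=eyes.snapshot('wrist'); cv2.imwrite('pics/n_wrist.png',im)"
```

```text
time_s: 14.05
tcp_pos: [0.4406, -0.1205, 0.0161]
tcp_rot: [-0.382, 1.536, 0.381]
wrist_force: [0.1, -0.5, 0.3]
gripper_width: 0.092
t 14.05 tcp [ 0.4406 -0.1205  0.0161] w 0.092 F [ 0.06 -0.48  0.29] M [ 0.08 -0.1  -0.04]
[[0.001, -0.468, 0.884], [-0.0, 0.884, 0.468], [-1.0, -0.001, 0.0]]
q [ 0.85  0.64 -0.77  2.15  0.76  0.65  0.02]
```

View pics/n_wrist.png

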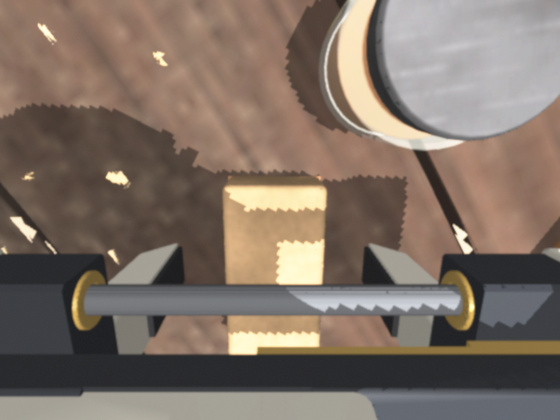

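```bash
python3 -m crank '{"translation":[[0.0025,0,0],[0,0,0],[0,0,0],[0,0,0],[0,0,0],[0,0,0],[0,0,0],[0,0,0]],"turn":[[0,0,0],[0,0,0],[0,0,0],[0,0,0],[0,0,0],[0,0,0],[0,0,0],[0,0,0]],"jaw":[0.6,0.3,0,-0.2,-0.5,-1,-1,-1]}' 25; python3 -c "
from h import *
for i in range(3): o,Rt=st(); eyes.snapshot('wrist')"
```

```text
time_s: 15.1
tcp_pos: [0.4403, -0.1204, 0.0133]
tcp_rot: [-0.382, 1.537, 0.382]
wrist_force: [-0.6, -0.4, 1.7]
gripper_width: 0.0457
t 15.1 tcp [ 0.4403 -0.1204  0.0133] w 0.0457 F [-0.59 -0.41  1.67] M [ 0.07 -0.07  0.01]
[[0.0, -0.468, 0.884], [-0.0, 0.884, 0.468], [-1.0, -0.0, 0.0]]
q [ 0.84  0.64 -0.76  2.15  0.77  0.64  0.02]
t 15.15 tcp [ 0.4402 -0.1204  0.0133] w 0.0457 F [-0.09  0.65  0.63] M [ 0.05 -0.15  0.01]
[[0.0, -0.468, 0.884], [-0.0, 0.884, 0.468], [-1.0, -0.0, 0.0]]
q [ 0.84  0.64 -0.76  2.15  0.77  0.64  0.02]
t 15.2 tcp [ 0.4402 -0.1203  0.0133] w 0.0457 F [-0.8  -0.77  2.22] M [ 0.04 -0.14  0.02]
[[0.0, -0.468, 0.884], [-0.0, 0.884, 0.468], [-1.0, -0.0, 0.0]]
q [ 0.84  0.64 -0.76  2.15  0.77  0.64  0.02]
```

```bash
python3 -m crank '{"translation":[[-0.015,0,0],[-0.035,0,0],[-0.04,0,0],[-0.04,0,0],[-0.02,-0.0065,0.043],[0,-0.0065,0.043],[0,-0.0065,0.043],[0,-0.0065,0.043]],"turn":[[0,0,0],[0,0,0],[0,0,0],[0,0,0],[0,0,0],[0,0,0],[0,0,0],[0,0,0]],"jaw":[-1,-1,-1,-1,-1,-1,-1,-1]}' 30 && python3 -m crank '{"translation":[[0,0,0],[0,0,0],[0,0,0],[0,0,0],[0,0,0],[0,0,0]],"turn":[[0.132,0,0],[0.132,0,0],[0.132,0,0],[0.132,0,0],[0,0,0],[0,0,0]],"jaw":[-1,-1,-1,-1,-1,-1]}'; python3 -c "
from h import *
o,Rt=st()
m=eyes.camera_model('wrist'); im=eyes.snapshot('wrist'); cv2.imwrite('pics/o_wrist.png',im)
im=eyes.snapshot('scene'); cv2.imwrite('pics/o_scene.png',im); im=eyes.snapshot('top'); cv2.imwrite('pics/o_top.png',im);st()"
```

```text
time_s: 16.25
tcp_pos: [0.6054, -0.0625, 0.1642]
tcp_rot: [-0.382, 1.537, 0.382]
wrist_force: [-0.5, 0.8, -1.4]
gripper_width: 0.046
time_s: 17.0
tcp_pos: [0.6042, -0.0628, 0.1637]
tcp_rot: [0.03, 1.57, -0.03]
wrist_force: [-0.4, 0.5, -0.7]
gripper_width: 0.0459
t 17.0 tcp [ 0.6042 -0.0628  0.1637] w 0.0459 F [-0.44  0.47 -0.66] M [ 0.   -0.03 -0.07]
[[0.0, 0.038, 0.999], [0.0, 0.999, -0.038], [-1.0, 0.0, 0.0]]
q [ 0.64  0.6  -0.8   1.72  0.49  1.04 -0.37]
t 17.15 tcp [ 0.6042 -0.0629  0.1633] w 0.0462 F [ 0.   -0.1  -1.22] M [ 0.   -0.01  0.01]
[[-0.0, 0.04, 0.999], [0.0, 0.999, -0.04], [-1.0, 0.0, -0.0]]
q [ 0.64  0.6  -0.8   1.72  0.49  1.04 -0.37]
```

View pics/o_wrist.png

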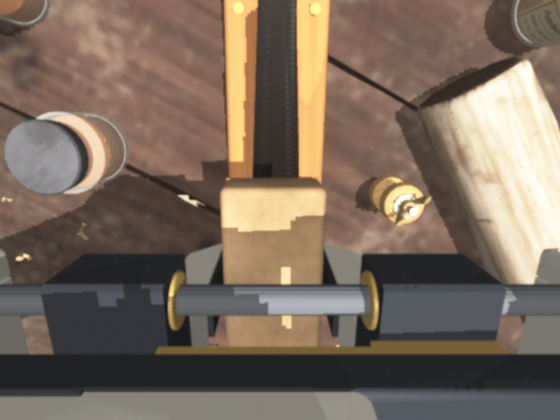

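View pics/o_scene.png

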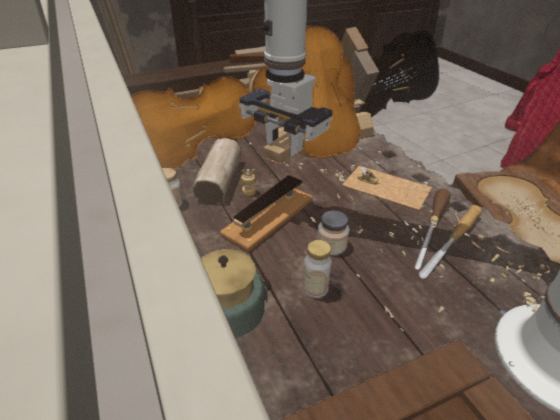

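```bash
python3 - <<'E'
from h import *
im=cv2.imread("pics/o_wrist.png"); m=eyes.camera_model("wrist"); g=cv2.cvtColor(im,cv2.COLOR_BGR2GRAY)
o,Rt=st()
P=[]
for r in range(5,170,15):
    row=cv2.GaussianBlur(im,(3,3),0)[r,:,2].astype(float)  # red channel
    d=np.where(row[235:320]<110)[0]+235; 
    if len(d): 
        c=(d.min()+d.max())/2; w=onz(m,(c,r),.062); b=Rt.T@(w-o["tcp_pos"]); P.append((b[1],b[2])); print(r,d.min(),d.max(),np.round(w,4),"tool",np.round(b,4))
m2=eyes.camera_model("top")
cv2.imwrite("pics/p.png",cv2.resize(cv2.imread("pics/o_top.png")[130:320,200:420],None,fx=3.6,fy=3.1579,interpolation=cv2.INTER_CUBIC))
E
```

```text
t 17.15 tcp [ 0.6042 -0.0629  0.1633] w 0.0462 F [ 0.   -0.1  -1.22] M [ 0.   -0.01  0.01]
[[-0.0, 0.04, 0.999], [0.0, 0.999, -0.04], [-1.0, 0.0, -0.0]]
q [ 0.64  0.6  -0.8   1.72  0.49  1.04 -0.37]
5 259 295 [0.6122 0.0788 0.062 ] tool [0.1013 0.1419 0.0023]
20 258 295 [0.6115 0.0699 0.062 ] tool [0.1013 0.1329 0.002 ]
35 257 295 [0.6108 0.0608 0.062 ] tool [0.1013 0.1238 0.0017]
50 257 295 [0.6105 0.0515 0.062 ] tool [0.1013 0.1145 0.0017]
65 256 295 [0.6098 0.042  0.062 ] tool [0.1013 0.1049 0.0014]
80 256 296 [0.6098 0.0322 0.062 ] tool [0.1013 0.0952 0.0017]
95 255 296 [0.609  0.0222 0.062 ] tool [0.1013 0.0852 0.0014]
110 255 296 [0.6086 0.012  0.062 ] tool [0.1013 0.075  0.0014]
125 254 296 [0.6079 0.0015 0.062 ] tool [0.1013 0.0645 0.0011]
140 254 297 [ 0.6078 -0.0092  0.062 ] tool [0.1013 0.0538 0.0014]
155 253 297 [ 0.607  -0.0201  0.062 ] tool [0.1013 0.0428 0.0011]
```

View pics/p.png

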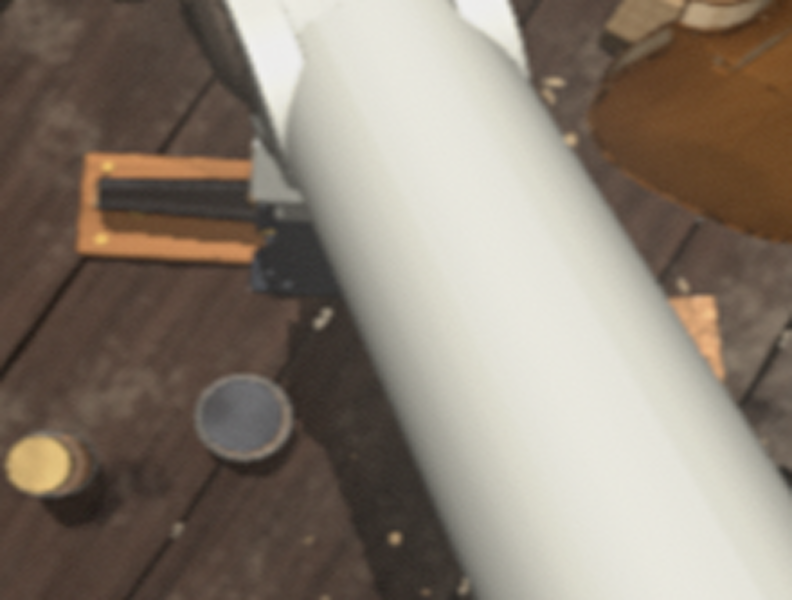

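```bash
python3 -m crank '{"translation":[[0.02,0,0.001],[0.03,0,0],[0.02,0,0],[0.01,0,0],[0.003,0,0],[0,0,0],[0,0,0]],"turn":[[0.006,0,0],[0,0,0],[0,0,0],[0,0,0],[0,0,0],[0,0,0],[0,0,0]],"jaw":[-1,-1,-1,-1,-1,-1,-1]}'; python3 -c "
from h import *
o,Rt=st(); im=eyes.snapshot('wrist'); cv2.imwrite('pics/q_wrist.png',im);st();im=eyes.snapshot('scene'); cv2.imwrite('pics/q_scene.png',cv2.resize(im[120:270,160:360],None,fx=4,fy=4));st();"
```

```text
time_s: 18.02
tcp_pos: [0.6061, -0.0629, 0.0811]
tcp_rot: [0.037, 1.569, -0.037]
wrist_force: [0.3, 0.7, -1.0]
gripper_width: 0.0456
t 18.02 tcp [ 0.6061 -0.0629  0.0811] w 0.0456 F [ 0.34  0.67 -0.98] M [ 0.01 -0.1   0.02]
[[0.002, 0.047, 0.999], [-0.0, 0.999, -0.047], [-1.0, -0.0, 0.002]]
q [ 0.59  0.7  -0.73  1.76  0.58  0.9  -0.44]
t 18.07 tcp [ 0.606  -0.063   0.0811] w 0.0457 F [ 0.72 -0.78 -0.49] M [-0.02 -0.11 -0.02]
[[0.002, 0.047, 0.999], [-0.0, 0.999, -0.047], [-1.0, -0.0, 0.002]]
q [ 0.59  0.7  -0.73  1.76  0.58  0.9  -0.44]
t 18.12 tcp [ 0.6059 -0.063   0.081 ] w 0.0456 F [ 0.31 -0.53 -1.07] M [ 0.03 -0.08 -0.03]
[[0.001, 0.047, 0.999], [-0.0, 0.999, -0.047], [-1.0, -0.0, 0.001]]
q [ 0.59  0.7  -0.73  1.76  0.58  0.9  -0.44]
```

View pics/q_wrist.png

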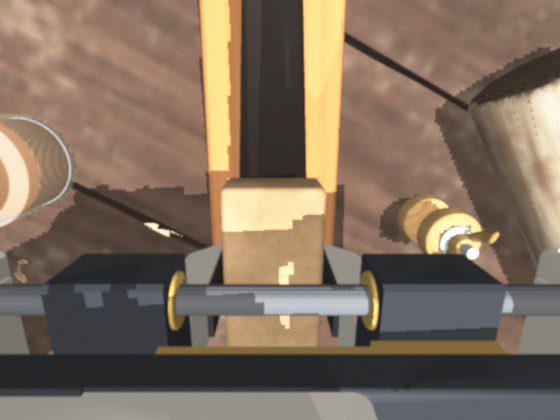

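View pics/q_scene.png

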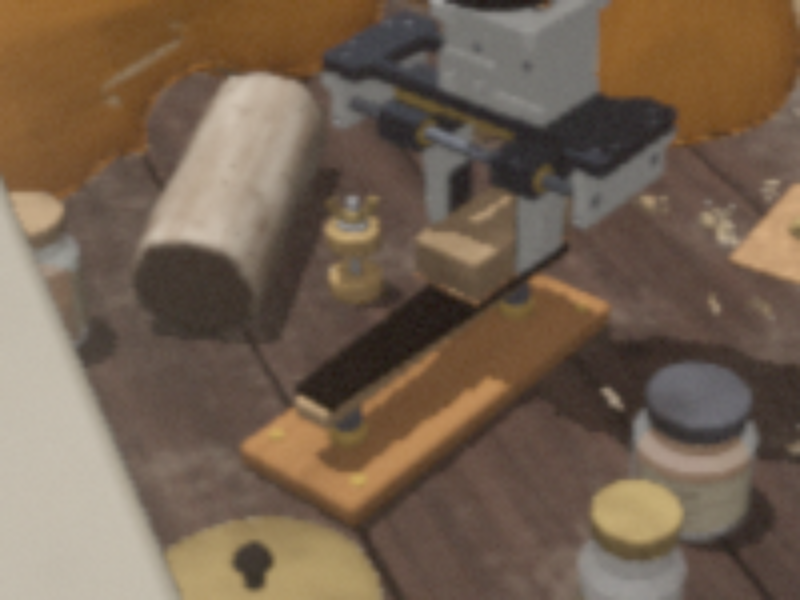

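```bash
python3 -m crank '{"translation":[[0.004,0,0],[0.002,0,0],[0.002,0,0],[0.001,0,0],[0,0,0],[0,0,0]],"turn":[[0,0,0],[0,0,0],[0,0,0],[0,0,0],[0,0,0],[0,0,0]],"jaw":[-1,-1,-1,-1,-1,-1]}'; python3 -c "
from h import *
F=[]
for i in range(6): o=monitor.get_obs(); F.append(o['wrist_force']); eyes.snapshot('wrist')
print(np.mean(F,0)); st()"
```

```text
time_s: 18.88
tcp_pos: [0.6054, -0.063, 0.0714]
tcp_rot: [0.037, 1.57, -0.037]
wrist_force: [-0.7, -1.1, 4.8]
gripper_width: 0.0459
[-1.41128856 -1.40458608  4.3948388 ]
t 19.18 tcp [ 0.6054 -0.0631  0.0713] w 0.0455 F [-0.97 -0.51  4.38] M [-0.27  0.09 -0.03]
[[0.0, 0.047, 0.999], [-0.0, 0.999, -0.047], [-1.0, -0.0, 0.0]]
q [ 0.58  0.71 -0.72  1.77  0.59  0.89 -0.45]
```

```bash
python3 -m crank '{"translation":[[0.001,0,0],[0.001,0,0],[0,0,0],[0,0.002,0],[0,0.004,0],[0,0.005,0],[0,0.005,0],[0,0.005,0]],"turn":[[0,0,0],[0,0,0],[0,0,0],[0,0,0],[0,0,0],[0,0,0],[0,0,0],[0,0,0]],"jaw":[-1,-1,-1,-1,-1,-1,-1,-1]}'; python3 -c "
from h import *
st()"
```

```text
time_s: 20.18
tcp_pos: [0.6071, -0.0429, 0.0695]
tcp_rot: [0.037, 1.569, -0.038]
wrist_force: [-0.3, -3.5, 5.0]
gripper_width: 0.046
t 20.18 tcp [ 0.6071 -0.0429  0.0695] w 0.046 F [-0.29 -3.49  4.99] M [-0.65 -0.06  0.04]
[[0.001, 0.048, 0.999], [-0.001, 0.999, -0.048], [-1.0, -0.001, 0.001]]
q [ 0.55  0.71 -0.71  1.77  0.59  0.88 -0.48]
```

```bash
python3 -m crank '{"translation":[[0,0.005,0],[0,0.005,0],[0,0.005,0],[0,0.005,0],[0,0.005,0],[0,0.005,0],[0,0.005,0],[0,0.005,0]],"turn":[[0,0,0],[0,0,0],[0,0,0],[0,0,0],[0,0,0],[0,0,0],[0,0,0],[0,0,0]],"jaw":[-1,-1,-1,-1,-1,-1,-1,-1]}'; python3 -c "
from h import *
st()"
```

```text
time_s: 21.18
tcp_pos: [0.6089, -0.0029, 0.0695]
tcp_rot: [0.037, 1.569, -0.038]
wrist_force: [0.3, -2.9, 6.0]
gripper_width: 0.0458
t 21.18 tcp [ 0.6089 -0.0029  0.0695] w 0.0458 F [ 0.33 -2.91  6.01] M [-0.67 -0.03  0.07]
[[0.001, 0.048, 0.999], [-0.001, 0.999, -0.048], [-1.0, -0.001, 0.001]]
q [ 0.48  0.72 -0.71  1.77  0.59  0.89 -0.55]
```

```bash
python3 -m crank '{"translation":[[0,0.005,-0.0002],[0,0.005,-0.0002],[0,0.005,-0.0002],[0,0.005,-0.0002],[0,0.005,0],[0,0.005,0],[0,0.005,0],[0,0.005,0]],"turn":[[0,0,0],[0,0,0],[0,0,0],[0,0,0],[0,0,0],[0,0,0],[0,0,0],[0,0,0]],"jaw":[-1,-1,-1,-1,-1,-1,-1,-1]}'; python3 -c "
from h import *
st()
m=eyes.camera_model('wrist'); im=eyes.snapshot('wrist'); cv2.imwrite('pics/r_wrist.png',im); im=eyes.snapshot('scene'); cv2.imwrite('pics/r_scene.png',cv2.resize(im[120:270,160:360],None,fx=4,fy=4))"
```

```text
time_s: 22.18
tcp_pos: [0.61, 0.0371, 0.0694]
tcp_rot: [0.037, 1.569, -0.038]
wrist_force: [-0.2, -3.2, 5.6]
gripper_width: 0.0457
t 22.18 tcp [0.61   0.0371 0.0694] w 0.0457 F [-0.16 -3.19  5.6 ] M [-0.65  0.06 -0.02]
[[0.001, 0.048, 0.999], [-0.001, 0.999, -0.048], [-1.0, -0.001, 0.001]]
q [ 0.41  0.72 -0.71  1.76  0.59  0.89 -0.61]
```

View pics/r_wrist.png

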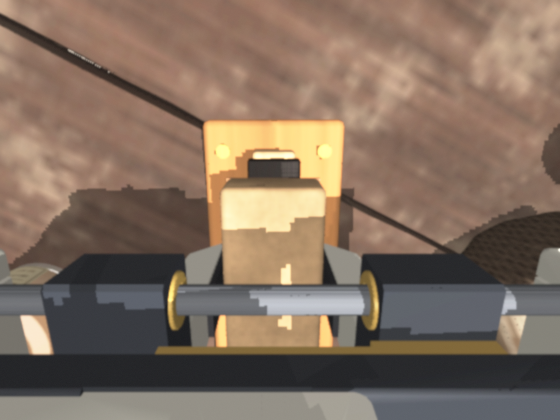

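View pics/r_scene.png

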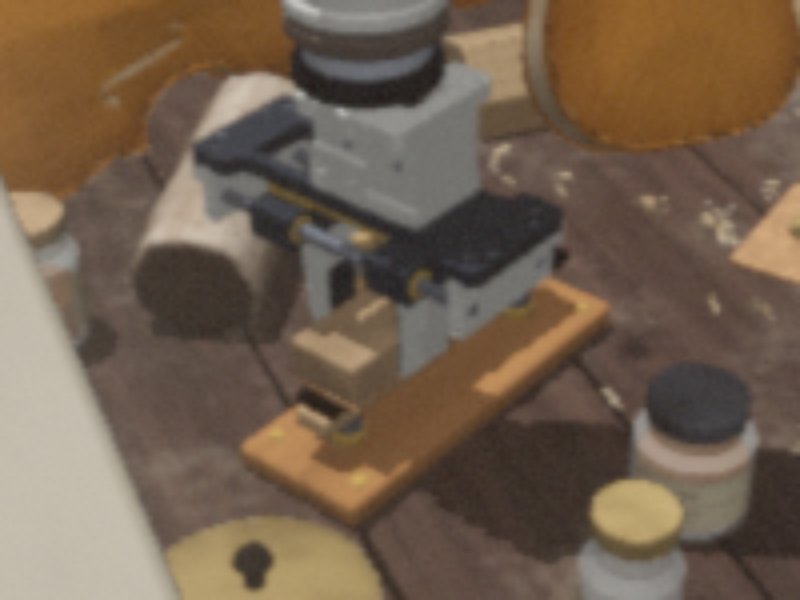

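```bash
python3 - <<'E'
from h import *
m=eyes.camera_model("wrist"); 
im=cv2.imread('pics/r_wrist.png'); cv2.imwrite('pics/s.png',cv2.resize(im[140:200,220:330],None,fx=6,fy=6,interpolation=cv2.INTER_CUBIC))
a=onz(m,(273,180.5),.083); 
for r in (158,160): b=onz(m,(274,r),.056); print(a,b,b[1]-a[1])
st()
E
```

```text
[0.61174664 0.08422113 0.083     ] [0.61253626 0.08998898 0.056     ] 0.005767854629287181
[0.61174664 0.08422113 0.083     ] [0.61249089 0.08901757 0.056     ] 0.004796441315177508
t 22.27 tcp [0.61   0.0381 0.0696] w 0.0459 F [-0.64 -1.32  5.27] M [-0.3   0.02  0.03]
[[0.001, 0.047, 0.999], [-0.0, 0.999, -0.047], [-1.0, -0.0, 0.001]]
q [ 0.41  0.72 -0.72  1.76  0.59  0.89 -0.61]
```

View pics/s.png

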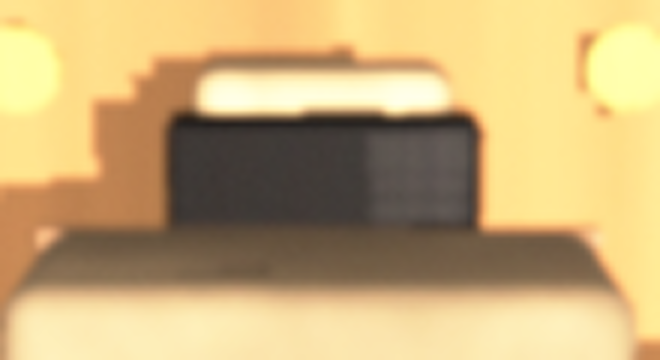

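```bash
python3 - <<'E'
from h import *
m=eyes.camera_model("wrist"); o,R_=st()
a=onz(m,(273,178.5),.056);b=onz(m,(274,159.3),.056);c=onz(m,(273,188.3),.083); print(a,b,b-a,c)
E
```

```text
t 22.27 tcp [0.61   0.0381 0.0696] w 0.0459 F [-0.64 -1.32  5.27] M [-0.3   0.02  0.03]
[[0.001, 0.047, 0.999], [-0.0, 0.999, -0.047], [-1.0, -0.0, 0.001]]
q [ 0.41  0.72 -0.72  1.76  0.59  0.89 -0.61]
[0.6115694  0.07990261 0.056     ] [0.61250679 0.08935792 0.056     ] [0.00093738 0.00945531 0.        ] [0.61158973 0.08091986 0.083     ]
```

```bash
python3 -m crank '{"translation":[[0,0.003,0],[0,0.003,0],[0,0,0],[0,0,0]],"turn":[[0,0,0],[0,0,0],[0,0,0],[0,0,0]],"jaw":[-1,-1,-1,-1]}'; python3 -c "
from h import *
st()"
```

```text
time_s: 22.78
tcp_pos: [0.6103, 0.0436, 0.0695]
tcp_rot: [0.037, 1.569, -0.037]
wrist_force: [0.3, -1.7, 5.3]
gripper_width: 0.0458
t 22.77 tcp [0.6103 0.0436 0.0695] w 0.0458 F [ 0.3  -1.72  5.33] M [-0.45 -0.05  0.04]
[[0.001, 0.047, 0.999], [-0.0, 0.999, -0.047], [-1.0, -0.0, 0.001]]
q [ 0.4   0.72 -0.72  1.76  0.59  0.89 -0.62]
```

```bash
python3 -m crank '{"translation":[[0,0.0015,0],[0,0,0],[-0.003,0,0],[-0.005,0,0],[-0.012,0,0],[-0.03,0,0],[-0.035,0,0],[-0.025,0,0]],"turn":[[0,0,0],[0,0,0],[0,0,0],[0,0,0],[0,0,0],[0,0,0],[0,0,0],[0,0,0]],"jaw":[-1,-1,-1,-1,-1,-1,-1,-1]}' && python3 -m crank '{"translation":[[0,-0.03,-0.0175],[0,-0.0434,-0.0253],[0,-0.0434,-0.0253],[0,-0.0434,-0.0253],[0,-0.0434,-0.0253],[0,-0.0434,-0.0253],[0,-0.0434,-0.0253],[0,-0.0434,-0.0253]],"turn":[[0,0,0],[0,0,0],[0,0,0],[0,0,0],[0,0,0],[0,0,0],[0,0,0],[0,0,0]],"jaw":[-1,-1,-1,-1,-1,-1,-1,-1]}' && python3 -m crank '{"translation":[[0,-0.0133,-0.0077],[0,0,0],[0,0,0],[0,0,0]],"turn":[[0,0,0],[-0.115,0,0],[0,0,0],[0,0,0]],"jaw":[-1,-1,-1,-1]}'; python3 -c "
from h import *
st()
m=eyes.camera_model('wrist'); im=eyes.snapshot('wrist'); cv2.imwrite('pics/t_wrist.png',im); im=eyes.snapshot('scene'); cv2.imwrite('pics/t_scene.png',im);st()"
```

```text
time_s: 23.78
tcp_pos: [0.6096, 0.0465, 0.1811]
tcp_rot: [0.037, 1.57, -0.035]
wrist_force: [-0.2, -0.2, -0.8]
gripper_width: 0.0456
time_s: 24.78
tcp_pos: [0.3987, -0.2793, 0.1796]
tcp_rot: [0.036, 1.57, -0.036]
wrist_force: [0.6, -0.4, -1.3]
gripper_width: 0.0461
time_s: 25.28
tcp_pos: [0.3919, -0.2907, 0.1794]
tcp_rot: [-0.053, 1.57, 0.054]
wrist_force: [-0.7, -0.3, 0.5]
gripper_width: 0.0458
t 25.27 tcp [ 0.3919 -0.2907  0.1794] w 0.0458 F [-0.74 -0.3   0.53] M [-0.01 -0.1  -0.03]
[[0.0, -0.068, 0.998], [0.0, 0.998, 0.068], [-1.0, 0.0, 0.0]]
q [ 1.31  0.37 -0.86  1.99  0.34  0.93  0.34]
t 25.38 tcp [ 0.3917 -0.291   0.1793] w 0.0458 F [-0.4   0.33 -0.18] M [-0.02 -0.09 -0.02]
[[0.0, -0.068, 0.998], [0.0, 0.998, 0.068], [-1.0, 0.0, 0.0]]
q [ 1.31  0.37 -0.86  1.99  0.34  0.93  0.34]
```

View pics/t_wrist.png

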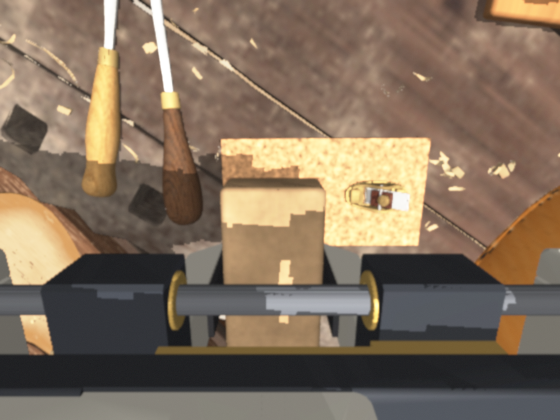

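View pics/t_scene.png

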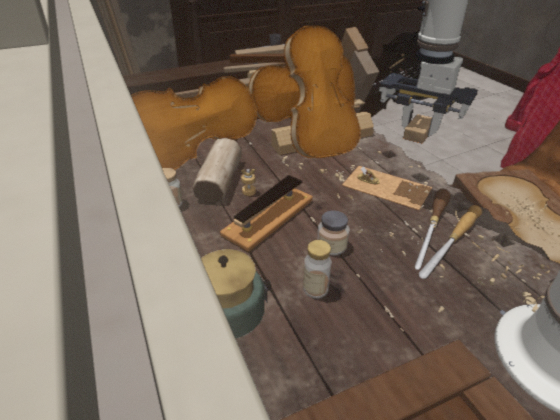

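```bash
python3 - <<'E'
from h import *
m=eyes.camera_model("wrist"); o,Rt=st()
def f(n,p,z): w=onz(m,p,z); print(n,np.round(w,4),"tool",np.round(Rt.T@(w-o["tcp_pos"]),4))
f("matBL",(221,140),.004);f("matBR",(430,139),.004);f("matTR",(419,245),.004)
f("handle end",(185,222),.015);f("handle right",(202,205),.015)
f("plane c",(379,198),.0195); f("plane ends",(348,195),.006);f("plane ends",(411,198),.006)
f("block front TOPL",(222,187),.1793+.0137);f("block front bottom",(272,180),.1793-.0133)
a=onz(m,(221,140),.004);b=onz(m,(430,139),.004);c=onz(m,(419,245),.004);print("mat centre",(a+c)/2,np.degrees(np.arctan2(*(b-a)[:2][::-1])))
E
```

```text
t 25.38 tcp [ 0.3917 -0.291   0.1793] w 0.0458 F [-0.4   0.33 -0.18] M [-0.02 -0.09 -0.02]
[[0.0, -0.068, 0.998], [0.0, 0.998, 0.068], [-1.0, 0.0, 0.0]]
q [ 1.31  0.37 -0.86  1.99  0.34  0.93  0.34]
matBL [ 0.3385 -0.2463  0.004 ] tool [ 0.1753  0.0482 -0.0501]
matBR [ 0.5369 -0.2319  0.004 ] tool [0.1753 0.049  0.1488]
matTR [ 0.5467 -0.3398  0.004 ] tool [ 0.1753 -0.0593  0.1512]
handle end [ 0.3067 -0.3271  0.015 ] tool [ 0.1643 -0.0303 -0.0873]
handle right [ 0.3233 -0.3086  0.015 ] tool [ 0.1643 -0.013  -0.0695]
plane c [ 0.4921 -0.289   0.0195] tool [ 0.1598 -0.005   0.1003]
plane ends [ 0.4657 -0.2912  0.006 ] tool [ 0.1733 -0.0053  0.0737]
plane ends [ 0.5284 -0.29    0.006 ] tool [ 0.1733 -0.0084  0.1364]
block front TOPL [ 0.3671 -0.249   0.193 ] tool [-0.0137  0.0435 -0.0217]
block front bottom [ 0.388 -0.25   0.166] tool [ 0.0133  0.0412 -0.001 ]
mat centre [ 0.4426033  -0.29300983  0.004     ] 4.128012462690756
```

```bash
python3 -m crank '{"translation":[[0.02,-0.003,0.01],[0.04,0,0],[0.04,0,0],[0.03,0,0],[0.015,0,0],[0.007,0,0],[0.004,0,0],[0,0,0]],"turn":[[0,0,0],[0,0,0],[0,0,0],[0,0,0],[0,0,0],[0,0,0],[0,0,0],[0,0,0]],"jaw":[-1,-1,-1,-1,-1,-1,-1,-1]}'; python3 -c "
from h import *
st()
im=eyes.snapshot('wrist'); cv2.imwrite('pics/u_wrist.png',im)"
```

```text
time_s: 26.38
tcp_pos: [0.4019, -0.2944, 0.0238]
tcp_rot: [-0.054, 1.569, 0.053]
wrist_force: [0.0, -0.3, -1.2]
gripper_width: 0.0457
t 26.38 tcp [ 0.4019 -0.2944  0.0238] w 0.0457 F [ 0.01 -0.31 -1.16] M [ 0.01 -0.08  0.02]
[[0.001, -0.068, 0.998], [-0.001, 0.998, 0.068], [-1.0, -0.001, 0.001]]
q [ 1.11  0.63 -0.65  2.06  0.62  0.66  0.11]
```

View pics/u_wrist.png

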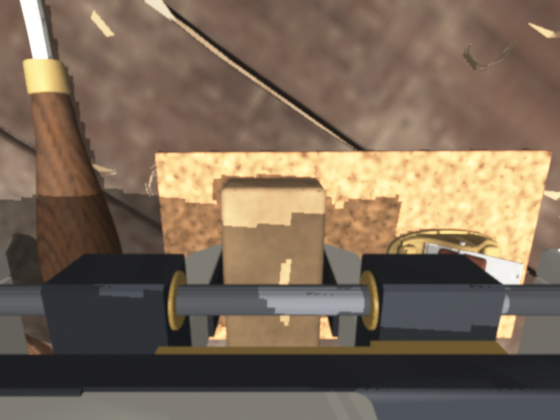

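```bash
python3 -m crank '{"translation":[[0.003,0,0],[0.002,0,0],[0.001,0,0],[0.0005,0,0],[0,0,0]],"turn":[[0,0,0],[0,0,0],[0,0,0],[0,0,0],[0,0,0]],"jaw":[-1,-1,-1,-1,-1]}'; python3 -c "
from h import *
st()"
```

```text
time_s: 27.05
tcp_pos: [0.4014, -0.2941, 0.0172]
tcp_rot: [-0.054, 1.571, 0.053]
wrist_force: [-2.1, 0.2, 6.5]
gripper_width: 0.0457
t 27.05 tcp [ 0.4014 -0.2941  0.0172] w 0.0457 F [-2.06  0.18  6.52] M [ 0.23  0.27 -0.05]
[[-0.0, -0.068, 0.998], [-0.001, 0.998, 0.068], [-1.0, -0.001, -0.0]]
q [ 1.1   0.64 -0.64  2.06  0.63  0.65  0.1 ]
```

Touching as predicted (0.0172). Release by opening only to ~60 mm, then lift.

```bash
python3 -m crank '{"translation":[[-0.0003,0,0],[0,0,0],[0,0,0],[0,0,0],[0,0,0],[0,0,0]],"turn":[[0,0,0],[0,0,0],[0,0,0],[0,0,0],[0,0,0],[0,0,0]],"jaw":[0.05,0.15,0.25,0.28,0.28,0.28]}'; python3 -c "
from h import *
st()
im=eyes.snapshot('wrist'); cv2.imwrite('pics/v_wrist.png',im)"
```

```text
time_s: 27.8
tcp_pos: [0.4015, -0.294, 0.017]
tcp_rot: [-0.053, 1.57, 0.053]
wrist_force: [-0.1, 0.6, -0.1]
gripper_width: 0.0589
t 27.8 tcp [ 0.4015 -0.294   0.017 ] w 0.0589 F [-0.13  0.62 -0.11] M [-0.05 -0.16 -0.01]
[[0.0, -0.068, 0.998], [0.0, 0.998, 0.068], [-1.0, 0.0, 0.0]]
q [ 1.1   0.64 -0.64  2.06  0.63  0.65  0.1 ]
```

View pics/v_wrist.png

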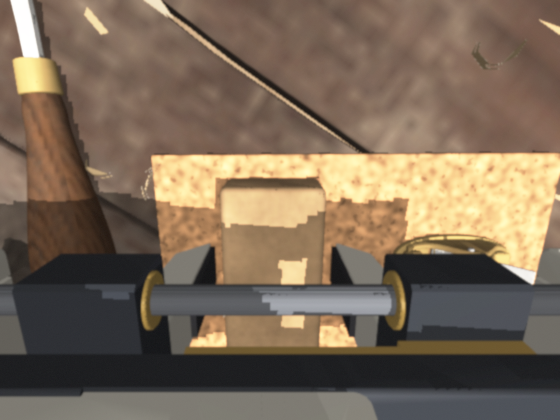

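Block released, free on both sides. Lift and check.

```bash
python3 -m crank '{"translation":[[-0.01,0,0],[-0.025,0,0],[-0.04,0,0],[-0.045,0,0],[-0.045,0,0],[-0.03,0,0],[0,0,0],[0,0,0]],"turn":[[0,0,0],[0,0,0],[0,0,0],[0,0,0],[0,0,0],[0,0,0],[0,0,0],[0,0,0]],"jaw":[0.28,0.28,0.28,0.28,0.28,0.28,0.28,0.28]}'; python3 -c "
from h import *
st()
m=eyes.camera_model('wrist')
for n in ('wrist','scene','top'): im=eyes.snapshot(n); cv2.imwrite(f'pics/w_{n}.png',im)
for t,z in (('sander_centre',.0175),('plane_centre',.0195)):
  for x in tip_of('wrist',t)[:1]: print(t,x['p'],np.round(onz(m,x['at'],z),4))
s=eyes.camera_model('scene')
for t,z in (('jar_slim_centre',.0545),('jar_squat_centre',.038),('spool_centre',.034)):
  for x in tip_of('scene',t)[:2]: print(t,round(x['p'],2),np.round(x['at'],1))"
```

```text
time_s: 28.85
tcp_pos: [0.4008, -0.2939, 0.2117]
tcp_rot: [-0.053, 1.571, 0.053]
wrist_force: [0.1, 0.2, -0.8]
gripper_width: 0.059
t 28.85 tcp [ 0.4008 -0.2939  0.2117] w 0.059 F [ 0.13  0.17 -0.76] M [ 0.05 -0.06 -0.04]
[[-0.001, -0.068, 0.998], [-0.0, 0.998, 0.068], [-1.0, 0.0, -0.001]]
q [ 1.33  0.34 -0.89  1.94  0.31  1.    0.36]
sander_centre 0.8 [ 0.4031 -0.2947  0.0175]
plane_centre 0.75 [ 0.4914 -0.2889  0.0195]
jar_slim_centre 0.72 [318.5 266.9]
jar_squat_centre 0.91 [332.5 229.2]
jar_squat_centre 0.45 [249.5 181.6]
spool_centre 0.56 [250.4 181.3]
```

View pics/w_wrist.png

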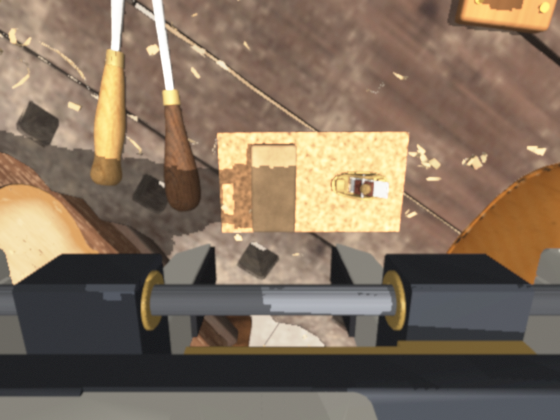

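View pics/w_scene.png

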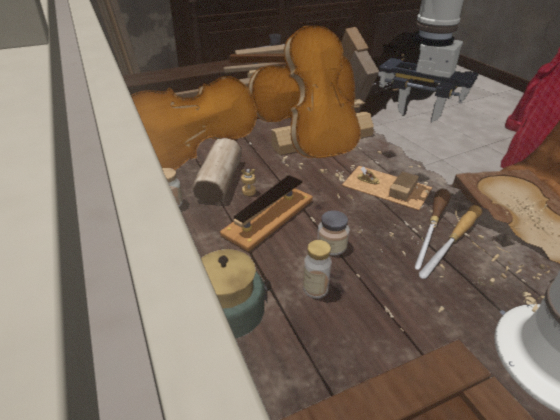

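View pics/w_top.png

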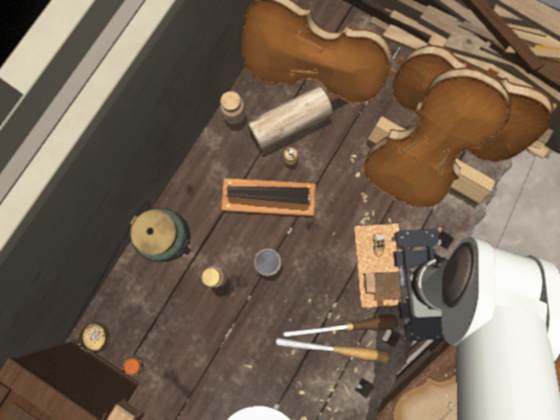

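```bash
python3 - <<'E'
from h import *
m=eyes.camera_model("wrist"); o,Rt=st()
im=cv2.imread('pics/w_wrist.png'); cv2.imwrite('pics/x.png',cv2.resize(im[120:245,205:420],None,fx=3.6,fy=3.6,interpolation=cv2.INTER_CUBIC))
f=lambda p,z: np.round(Rt.T@(onz(m,p,z)-o["tcp_pos"]),4)
print("mat near",f((258,232.5),.004),"mat far",f((275,132),.004),"block near top",f((275,231),.031),"block far bottom",f((275,144),.004),"block far top",f((275,147),.031))
E
```

```text
t 29.25 tcp [ 0.4013 -0.2937  0.2116] w 0.0589 F [ 0.2   0.37 -0.02] M [ 0.01 -0.1   0.03]
[[-0.0, -0.068, 0.998], [0.001, 0.998, 0.068], [-1.0, 0.001, -0.0]]
q [ 1.33  0.34 -0.89  1.94  0.31  1.01  0.36]
mat near [ 0.2075 -0.0571 -0.0176] mat far [0.2076 0.0538 0.0015] block near top [ 0.1805 -0.0456  0.0015] block far bottom [0.2076 0.0415 0.0015] block far top [0.1806 0.041  0.0014]
```

View pics/x.png

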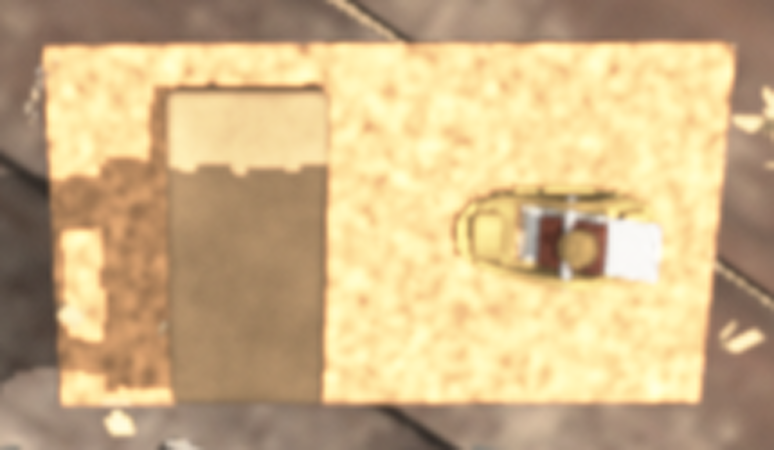

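```bash
python3 - <<'E'
from h import *
a=cv2.imread('pics/a_top.png');b=cv2.imread('pics/w_top.png'); a2=cv2.imread('pics/a_scene.png');b2=cv2.imread('pics/w_scene.png')
for n,x,y,(l,t,r,bt) in [('slim',a,b,(195,260,232,300)),('squat',a,b,(250,245,285,285)),('spool',a,b,(278,145,302,170)),('slim',a2,b2,(298,235,338,305)),('squat',a2,b2,(315,205,355,260)),('spool',a2,b2,(235,165,262,202))]:
    print(n,cv2.phaseCorrelate(*[cv2.cvtColor(i[t:bt,l:r],6).astype(np.float32) for i in (x,y)]))
print(ticket.job_done())
E
```

```text
slim ((-0.056830714848778996, 0.03944190322028973), 1.0171398761868478)
squat ((-0.17030397190609392, 0.0907954697485529), 0.9248460862371657)
spool ((0.08459897886218393, 0.5202855440267253), 0.9595980362097423)
slim ((0.02048097654673242, 0.000241922799546046), 1.002485152416759)
squat ((-0.02700224784624794, 0.005612009784755401), 0.8619058763980866)
spool ((0.47243532971674007, -0.1785860961761614), 0.9398494451134293)
the job is handed in; nothing more can be done
None
```

The job is handed in at about 29 s of the 72 s allowed; no verdict was reported.

- **Plane:** I lifted it off the fingerboard by the cheeks and stood it on the mat, about 52 mm to the far (+x) side of the mat's centre.
- **Rub:** I laid the block flat and lengthwise on the wide end and rubbed it to the narrow end in one pass without lifting.
  - The block's centre went from about -55 to +53 mm along the board.
  - The board was pressed about 5.8 mm down, which is about 6 N. The wrist read 5 to 6 N, noisy by about 1 N.
  - I took readings only between the moves, and none came near 10 N.
- **Block:** I set it paper side down on the mat beside the plane. It lies about 11 mm inside the mat's edge at both ends.

**Last checks:**
- **Tools:** the pictures show both tools standing free on the mat, with the gripper well above them.
- **Jars:** they match their first pictures to within 0.2 px.
- **Spool clamp:** its picture shifted by about 0.5 px (roughly 1 mm) between the first and last views. I saw no contact with it in any picture, and the sinking and lighting of the board beside it could explain the shift, but I could not rule out a tiny real movement.
- **Cameras:** the top and wrist cameras disagreed by 2 to 4 mm on the board and mat positions. I worked from in-between values, and checked with the wrist camera again during the rub and before setting the block down.

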